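# Set up the cream and soap display

### The arm

A 6-joint arm with a two-finger parallel gripper is mounted at the origin on the work surface. World frame = base frame: x ahead of the robot, y to its left, z up, the work surface at z = 0. Lengths are in mm, angles in rad, forces in N, time in s.
With the tool pointing down it reaches from about 375 to 925 mm from the base axis. Payload 5.7 kg.
Tool frame: the origin (TCP) lies on the centre line of the jaws, within the pads' length; the fingertips stand 17 mm ahead of it and the grasp point (between the pads) lies 2 mm behind it; x points along the fingers, z is the direction in which the jaws open and shut, and the axes are right-handed (so a half turn about x gives the same grasp; the last joint's range is limited). The gripper opens to 85 mm and grips with 20 to 120 N. Pads are 22 mm wide; open, the fingers measure 114 mm over their backs; the gripper's body (76 mm by 85 mm) begins 54 mm behind the grasp point. The pads swing forward as they close: fully open they stand 13 mm farther back than shut.
Start: joints at [1.005, 0.359, 1.51, -0, 1.272, -0.115], TCP at [261.401, 540.032, 248.267] pointing down, gripper open.
Joint ranges: [-2.97, 2.97], [-1.01, 2.36], [0.21, 2.38], [-0.96, 4.11], [0.2, 2.71], [-2.98, 2.98]. Speed limits (rad/s): [2.39, 2.39, 3.14, 3.14, 3.14, 3.14].

### API

Orientations are given as a 3x3 rotation matrix whose columns are the frame's x, y, z axes.
In Python, from workcell import robot gives the robot as it stands.
- The arm moves only by the tool servo_tool, never from a script. Its argument "motion" is a list of rows, each an object with "grip": the finger opening in m, from 0 to 0.0854; "xyz": the shift along the tool's x, y, z in m, a list of three; "turn": the turn about the tool's x in rad. A call has exactly 8 rows; each row shifts and turns the commanded pose from where the row before left it, along the tool's axes as they then stand; what a row does not reach is not made up. A row lasts 1/10 s, in which the tool goes at most 50 mm and 8.59 degrees, less where a joint would pass 70% of its speed; a pose out of reach is approached as far as the arm can. A call with a gripper value outside its range is refused whole. The fingers move at their own pace and stop on an object; "newtons" is the grip in N (left out, the last holds). Time passes only in rows, so rows that do not move let the fingers close, or fill a call up. It gives the time, the measured TCP pose, the force and the opening at its end, in the units of the state.
- robot.state(): the state, without advancing time (a new reading comes with each control period).
- robot.capture(name): name is "side" or "top" or "wrist"; returns a dict with "frame" (420x560x3 uint8, red, green, blue), "mtx" (3x3 intrinsics, pixels), "dist_coeffs" ([k1, k2, p1, p2, k3] as OpenCV has them; the pictures are not rectified), "R" (3x3) and "t" (3): a world point X has camera coordinates R X + t; the wrist camera has in their place "mount" (4x4, takes a point from camera to tool coordinates, whose origin is the TCP and whose axes are the tool frame's). Camera axes: x right, y down, z forward; pixel columns grow to the right and rows downward; lengths in mm; the calibration is good to about 2 mm. A picture is of the moment at which its call begins: read the wrist's pose just before it. There is no depth.
- robot.job_done(): hands the job in, once; it reports no verdict.
The state is a dict: "time": time; "q": joint angles; "joint_velocities": joint speeds; "joint_torque": joint torques, N m; "tcp_pos": TCP position; "tool_rot": TCP orientation; "ft_force": force on the tool from outside, world axes, zero at the start; "torque": the same for the moment, N m; "grip_width": finger opening in mm.
Only numpy, scipy, OpenCV 4.12 (cv2) and the standard library are available. Lean on these libraries where they do the work, as an engineer would, in place of code of your own. Each camera call takes 0.05 s, during which the arm holds its last target. There are 200 camera calls.

### The job

Set up the counter display: stack the three cream jars upright on the round wooden riser, the largest at the bottom, then the middle one, then the smallest on top; and put the soap dish on the square marble tile with the rose soap standing upright inside it. Centre each piece on what carries it, never tip any of them over, and leave the amber bottle and the dropper bottle standing where they are.

Things in the scene. Friction and masses are not known exactly. Their poses are not given: they have to be found in the camera images.
- jar_large: The largest cream jar, closed: pink body with a white band and a ribbed white screw lid of the same diameter; an upright straight-sided cylinder 62 mm across and 44 mm high in all with a flat top and a flat underside, about 150 g. Loose on the table. Origin: centre of its underside, z up.
- jar_medium: The middle-sized cream jar, closed: pink body with a white band and a ribbed white screw lid of the same diameter; an upright straight-sided cylinder 50 mm across and 40 mm high in all with a flat top and a flat underside, about 100 g. Loose on the table. Origin: centre of its underside, z up.
- jar_small: The smallest cream jar, closed: pink body with a white band and a ribbed white screw lid of the same diameter; an upright straight-sided cylinder 38 mm across and 36 mm high in all with a flat top and a flat underside, about 60 g. Loose on the table. Origin: centre of its underside, z up.
- dish: Round grey stoneware soap dish, open at the top: 60 mm across at the foot, 64 mm at the rim, 22 mm high, wall 4 mm, inner floor 6 mm above its underside, inside about 52 mm across at the floor. About 140 g, loose on the table. Origin: centre of its underside, z up.
- rose_soap: Pink soap carved as a rose: a round upright lump 43 mm across from 10 to 42 mm of its height, 38 mm across at its flat foot, 48 mm high. About 80 g, loose on the table. Origin: centre of its underside, z up.
- riser: Round display riser: a pale wooden disc 90 mm across and 15 mm high with a flat top, fixed to the table. Origin: centre of its underside, on the table, z up.
- tile: Square white marble tile, 90 x 90 mm and 10 mm high with a flat top, fixed to the table. Origin: centre of its underside, on the table; x and y along its edges, z up.
- amber_bottle: Amber bottle with a black cap and a blank label, 50 mm across and 115 mm high, standing loose; not part of the display. Origin: centre of its underside, z up.
- dropper_bottle: Small amber dropper bottle with a black cap and a blank label, 30 mm across and 70 mm high, standing loose; not part of the display. Origin: centre of its underside, z up.
There are look-alikes about, which are no part of the job. What is shaped like the jar_large but green or yellow is not meant.

How it is judged:
By the outcome, as a careful person would: the job done as asked, in the order asked, and still so for the second after the job is handed in, with the robot touching nothing.
It also fails if it takes over 144 s, if anything falls off the work surface, if the arm or the gripper's body presses on something with over 40 N, if the wrist force passes 120 N, or if a joint passes its speed limit or range.

## Working session

There is one attempt and no reset: what is moved stays moved. The work goes in short steps, Python scripts to look and compute and a tool call to move; the robot and the scene stay as the last step left them, time stands still between calls to the robot, and variables do not carry over. Pictures are saved under pics/ and viewed, about 12 in all and at most 16, crops included, and the job is handed in when it is done.

Besides the shell and the picture viewer there is one more tool, called after "Request:" by a JSON object that holds its "op" and its "data". servo_tool: Moves the arm, as the interface text tells. Its arguments: {"type":"object","properties":{"motion":{"type":"array"},"newtons":{"type":"number"}},"required":["motion"]}

```bash
mkdir -p pics && ls && python3 - <<'E'
from workcell import robot
import cv2,pickle
d={}
for n in ("top","side"):
    c=robot.capture(n); d[n]=c
    cv2.imwrite(f"pics/{n}0.png",c["frame"][:,:,::-1])
    print(n,c["mtx"],c["dist_coeffs"],c["R"],c["t"])
pickle.dump(d,open("cams.pkl","wb"))
c=robot.capture("wrist");print(c["mount"],c["mtx"],c["dist_coeffs"])
s=robot.state();print(s["time"],s["tcp_pos"],s["tool_rot"],s["grip_width"])
E
```

```text
pics
top [[448.24099943   0.         268.05161347]
 [  0.         448.24099943 209.25549625]
 [  0.           0.           1.        ]] [-0.05017469  0.          0.          0.          0.        ] [[-0.01733583 -0.99980834  0.00909671]
 [-0.98338828  0.01540557 -0.18085952]
 [ 0.18068471 -0.01208095 -0.98346687]] [-11.40407428 513.42688269 979.29978339]
side [[387.91992358   0.         276.83112669]
 [  0.         387.91992358 213.02495905]
 [  0.           0.           1.        ]] [-0.07426635  0.          0.          0.          0.        ] [[ 0.94286002 -0.33315178 -0.00498716]
 [-0.23817521 -0.66344676 -0.70930316]
 [ 0.2329969   0.66996141 -0.70488592]] [-474.33796473  132.33487753  896.98797313]
[[ 2.46150641e-04 -3.26175811e-01  9.45309092e-01 -1.25093999e+02]
 [-2.84599079e-04 -9.45309105e-01 -3.26175741e-01  8.27426150e+01]
 [ 9.99999929e-01 -1.88745729e-04 -3.25517778e-04  5.19937902e-01]
 [ 0.00000000e+00  0.00000000e+00  0.00000000e+00  1.00000000e+00]] [[376.79120701   0.         277.25624841]
 [  0.         376.79120701 210.5002363 ]
 [  0.           0.           1.        ]] [-0.00461845  0.          0.          0.          0.        ]
0.15 [261.17381773 539.63419757 247.64508433] [[-7.30853892e-04 -9.00079894e-01  4.35724282e-01]
 [-1.21624849e-03  4.35724876e-01  9.00079081e-01]
 [-9.99998993e-01  1.27877298e-04 -1.41317204e-03]] 85.24158542492104
```

View pics/top0.png

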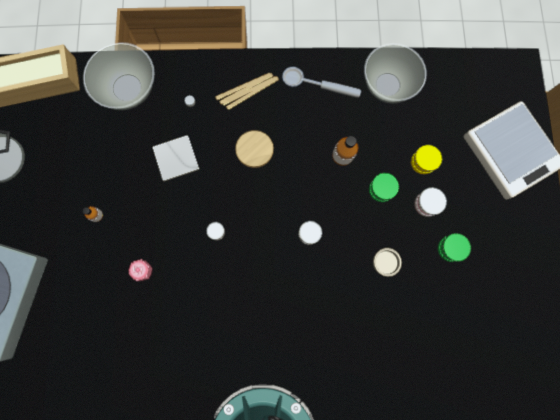

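View pics/side0.png

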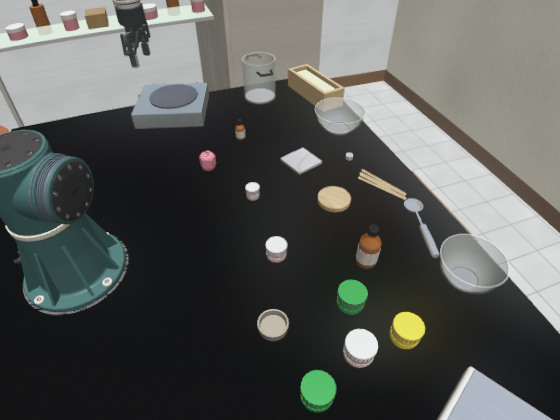

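The top view shows these pieces, with the matching side-view pixels in brackets where I have them:
- **Riser:** (254,149).
- **Tile:** (176,158).
- **Dish:** (387,262).
- **Soap:** (140,270).
- **Amber bottle:** (346,151).
- **Dropper bottle:** (93,213).
- **Medium jar:** (310,232).
- **Small jar:** (216,231).

Candidates for the large jar in the top view are white (432,202), green (384,187), green (455,248) and yellow (428,159). The white one [361,348] has the white lid and pink body, so it fits. I'll confirm that in a crop.

```bash
cat > h.py <<'E'
import numpy as np,cv2,pickle
from scipy.optimize import least_squares
from workcell import robot
# name: profile [(radius,z)...], base z, thickness
PROF=dict(jar_large=[(31,0),(31,44)],jar_medium=[(25,0),(25,40)],jar_small=[(19,0),(19,36)],
 dish=[(30,0),(32,22)],rose_soap=[(19,0),(21.5,10),(21.5,42),(14,48)],riser=[(45,0),(45,15)],
 amber=[(25,0),(25,80)],dropper=[(15,0),(15,45)])
A=np.linspace(0,2*np.pi,60)
def model(name,x,y,z=0):
    if name=="tile": raise ValueError
    return np.vstack([np.c_[x+r*np.cos(A),y+r*np.sin(A),np.full(60,z+h)] for r,h in PROF[name]])
def extr(c,st=None):
    if "R" in c: return np.array(c["R"]),np.array(c["t"])
    M=np.array(c["mount"]);T=np.eye(4);T[:3,:3]=st["tool_rot"];T[:3,3]=st["tcp_pos"]
    W=np.linalg.inv(T@M);return W[:3,:3],W[:3,3]
def proj(P,c,R,t):
    return cv2.projectPoints(np.float64(P),cv2.Rodrigues(R)[0],t,c["mtx"],np.array(c["dist_coeffs"]))[0][:,0]
def comp(c,uv,thr=70,win=None):
    m=(c["frame"].max(2)>thr).astype(np.uint8)
    if win is not None: m&=win
    n,l,s,ce=cv2.connectedComponentsWithStats(m,connectivity=4)
    u,v=map(int,uv);k=l[v,u]
    return ce[k],s[k]
def hullc(p):
    h=cv2.convexHull(np.float32(p));m=cv2.moments(h);return np.array([m["m10"]/m["m00"]-.0,m["m01"]/m["m00"]]),m["m00"]
def locate(name,obs,z=0,x0=(600,0)):
    """obs: list of (cam,R,t,centroid)"""
    f=lambda p:np.concatenate([hullc(proj(model(name,p[0],p[1],z),c,R,t))[0]-ce for c,R,t,ce in obs])
    r=least_squares(f,x0,diff_step=1e-3,x_scale=100);return r.x,r.fun
E
python3 - <<'E'
from h import *
d=pickle.load(open("cams.pkl","rb"))
px=dict(jar_large=((432,202),(361,345)),jar_medium=((310,232),(277,244)),jar_small=((216,231),(253,188)),dish=((387,262),(273,330)),rose_soap=((140,270),(208,160)),riser=((254,149),(334,198)),amber=((340,158),None),dropper=((97,216),None))
for n,p in px.items():
    out=[]
    for cam,uv in zip(("top","side"),p):
        if uv is None: continue
        c=d[cam];R,t=extr(c);ce,s=comp(c,uv,45);o=(c,R,t,ce)
        x,f=locate(n,[o]);a=hullc(proj(model(n,*x),c,R,t))[1]
        out.append(o);print(n,cam,x.round(1),"area mask/model %d/%d"%(s[4],a))
    if len(out)>1:
        x,f=locate(n,out);print("   both",x.round(1),f.round(1))
# tile
for cam,uv in (("top",(176,158)),("side",(301,160))):
    c=d[cam];R,t=extr(c);ce,s=comp(c,uv,45)
    def corners(p,z): 
        a=p[2];b=np.array([[1,1],[1,-1],[-1,-1],[-1,1]])*45;Q=b@np.array([[np.cos(a),np.sin(a)],[-np.sin(a),np.cos(a)]])+p[:2];return np.c_[Q,np.full(4,z)]
    g=lambda p:hullc(proj(np.vstack([corners([*p,.25],0),corners([*p,.25],10)]),c,R,t))[0]-ce
    print("tile",cam,least_squares(g,(600,200),diff_step=1e-3,x_scale=100).x.round(1),s)
c=d["side"]["frame"][270:410,240:440,::-1];cv2.imwrite("pics/crop1.png",cv2.resize(c,None,fx=4,fy=4,interpolation=cv2.INTER_CUBIC))
E
```

```text
jar_large top [529.7   0. ] area mask/model 774/631
jar_large side [675.   0.] area mask/model 4777/566
   both [ 560.2 -388.6] [ -8.1 -12.5  -7.7  11.8]
jar_medium top [461.9   0. ] area mask/model 492/407
jar_medium side [477.8   0. ] area mask/model 531/426
   both [469.   0.] [-50.1  -2.3 -11.8 -33.2]
jar_small top [469.2   0. ] area mask/model 301/240
jar_small side [468.5 104. ] area mask/model 256/236
   both [469.1 104. ] [-0.   0.2  0.2 -0. ]
dish top [391.4   0. ] area mask/model 698/611
dish side [422.4   0. ] area mask/model 851/482
   both [405.3   0. ] [-127.    -4.2  -32.3 -100.5]
rose_soap top [379.9   0. ] area mask/model 438/294
rose_soap side [380.9 277.3] area mask/model 304/251
   both [380.7 275.6] [-0.2 -0.   0.   0.3]
riser top [672.   0.] area mask/model 1191/1091
riser side [668.9   0. ] area mask/model 784/728
   both [670.6   0. ] [4.6 0.5 1.3 2.7]
amber top [651.2   0. ] area mask/model 583/558
dropper top [513.3 390.6] area mask/model 237/225
tile top [652.9 203.7] [ 152  135   48   47 1493]
tile side [653.3 203.5] [280 147  43  28 718]
```

View pics/crop1.png

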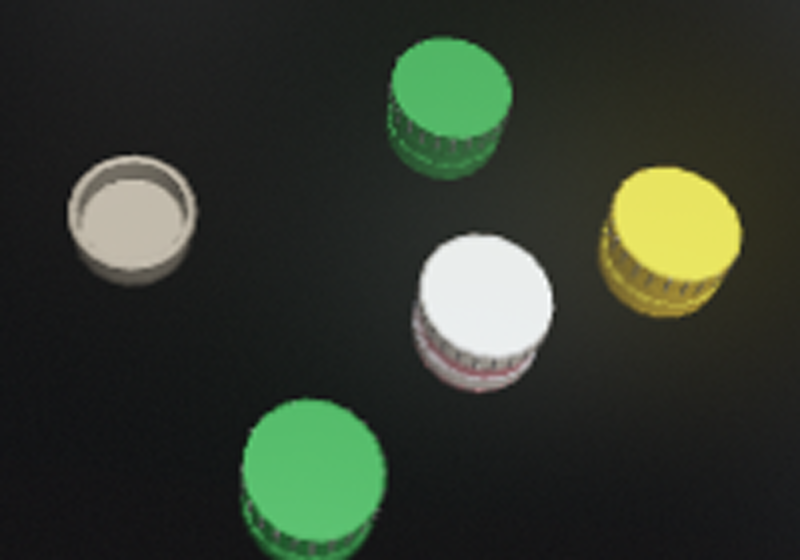

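The crop confirms it: the white-lidded jar with the pink band (crop (480,310), side (361,348)) is the only candidate that matches. The y=0 start stalled the fit because its step is relative, so I'll fix that and rerun.

```bash
python3 - <<'E'
s=open("h.py").read()
s=s.replace("r=least_squares(f,x0,diff_step=1e-3,x_scale=100);return r.x,r.fun","g=lambda q:f(q-2000)\n    r=least_squares(g,np.array(x0)+2000,diff_step=1e-3);return r.x-2000,r.fun")
open("h.py","w").write(s)
E
python3 - <<'E'
from h import *
d=pickle.load(open("cams.pkl","rb"))
px=dict(jar_large=((432,202),(361,345)),jar_medium=((310,232),(277,244)),jar_small=((216,231),(253,188)),dish=((387,262),(273,330)),rose_soap=((140,270),(208,160)),riser=((254,149),(334,198)),amber=((340,158),None),dropper=((97,216),None),
 green1=((384,187),(352,293)),green2=((455,248),(318,388)),yellow=((428,159),(407,328)))
for n,p in px.items():
    if n in("green1","green2","yellow"): PROF[n]=PROF["jar_large"]
    out=[]
    for cam,uv in zip(("top","side"),p):
        if uv is None: continue
        c=d[cam];R,t=extr(c);ce,s=comp(c,uv,65);o=(c,R,t,ce)
        x,f=locate(n,[o]);a=hullc(proj(model(n,*x),c,R,t))[1]
        out.append(o);print(n,cam,x.round(1),"area mask/model %d/%d"%(s[4],a))
    if len(out)>1:
        x,f=locate(n,out);print("   both",x.round(1),f.round(1))
E
```

```text
jar_large top [ 529.6 -405.9] area mask/model 744/716
jar_large side [ 529.5 -402.9] area mask/model 1122/1129
   both [ 529.4 -404.1] [-0.8  0.1  0.2  0.6]
jar_medium top [ 461.7 -116.5] area mask/model 460/418
jar_medium side [ 460.9 -114.2] area mask/model 514/503
   both [ 461.2 -115.6] [-0.4  0.2  0.3  0.4]
jar_small top [469.5 103.9] area mask/model 280/249
jar_small side [468.7 104.4] area mask/model 249/236
   both [469.2 104. ] [-0.1  0.1  0.2  0. ]
dish top [ 390.6 -294.8] area mask/model 669/626
dish side [ 390.6 -293.7] area mask/model 823/824
   both [ 390.6 -294.2] [-0.2  0.   0.1  0.2]
rose_soap top [380.9 275.5] area mask/model 419/351
rose_soap side [380.8 277.3] area mask/model 293/251
   both [380.8 275.8] [-0.1  0.   0.1  0.3]
riser top [672.   11.2] area mask/model 1154/1091
riser side [671.7  11.1] area mask/model 753/714
   both [671.9  11.2] [-0.   0.   0.1 -0. ]
amber top [ 651.4 -203.8] area mask/model 532/587
dropper top [512.1 388. ] area mask/model 188/225
green1 top [ 567.1 -296. ] area mask/model 679/682
green1 side [ 566.8 -293.6] area mask/model 886/922
   both [ 566.8 -294.7] [-0.5  0.1  0.2  0.4]
green2 top [ 420.1 -453.9] area mask/model 753/753
green2 side [ 420.7 -450. ] area mask/model 1242/1283
   both [ 420.4 -451.3] [-1.1 -0.1  0.2  0.8]
yellow top [ 634.8 -404.4] area mask/model 728/701
yellow side [ 634.4 -402.2] area mask/model 1087/1079
   both [ 634.4 -403.1] [-0.5  0.2  0.2  0.3]
```

Both cameras agree to within about 3 mm. First I turn the jaws by +1.99 rad to a −50° axis, which clears the neighbours of the large jar.

Request:
{"op": "servo_tool", "data": {"motion": [{"grip": 0.085, "xyz": [0, -0.01, 0], "turn": 0.145}, {"grip": 0.085, "xyz": [0, 0, 0], "turn": 0.145}, {"grip": 0.085, "xyz": [0, 0, 0], "turn": 0.145}, {"grip": 0.085, "xyz": [0, 0, 0], "turn": 0.145}, {"grip": 0.085, "xyz": [0, 0, 0], "turn": 0.145}, {"grip": 0.085, "xyz": [0, 0, 0], "turn": 0.145}, {"grip": 0.085, "xyz": [0, 0, 0], "turn": 0.145}, {"grip": 0.085, "xyz": [0, 0, 0], "turn": 0.145}], "newtons": 40}}

```text
time: 0.95
tcp_pos: [270.3, 535.5, 247.9]
tool_rot: [[-0.0, 0.046, 0.999], [-0.001, 0.999, -0.046], [-1.0, -0.001, -0.0]]
ft_force: [-0.3, 0.4, -0.3]
grip_width: 85.2
```

Request:
{"op": "servo_tool", "data": {"motion": [{"grip": 0.085, "xyz": [0, 0, 0], "turn": 0.139}, {"grip": 0.085, "xyz": [0, 0, 0], "turn": 0.139}, {"grip": 0.085, "xyz": [0, 0, 0], "turn": 0.139}, {"grip": 0.085, "xyz": [0, 0, 0], "turn": 0.139}, {"grip": 0.085, "xyz": [0, 0, 0], "turn": 0.139}, {"grip": 0.085, "xyz": [0, 0, 0], "turn": 0.139}, {"grip": 0.085, "xyz": [0, 0, 0], "turn": 0}, {"grip": 0.085, "xyz": [0, 0, 0], "turn": 0}]}}

```text
time: 1.75
tcp_pos: [270.3, 535.5, 248.0]
tool_rot: [[-0.0, 0.764, 0.645], [-0.001, 0.645, -0.764], [-1.0, -0.001, 0.0]]
ft_force: [0.1, 0.1, -0.6]
grip_width: 85.1
```

```bash
cat > go.py <<'E'
import sys,numpy as np
from workcell import robot
s=robot.state();T=np.array(s["tool_rot"]);p=np.array(s["tcp_pos"])
print("t",round(s["time"],2),"tcp",p.round(1),"grip",round(s["grip_width"],1),"F",np.round(s["ft_force"],1),"jaw deg",round(float(np.degrees(np.arctan2(T[1,2],T[0,2]))),1),"q",np.round(s["q"],2))
if len(sys.argv)>3:
    d=T.T@(np.array(list(map(float,sys.argv[1:4])))-p)
    n=float(sys.argv[4]) if len(sys.argv)>4 else 1
    print("tool shift total",d.round(1),"per row /",n,(d/n/1000).round(4))
E
python3 go.py 529.4 -404.1 200 24
```

```text
t 1.75 tcp [270.3 535.5 248. ] grip 85.1 F [ 0.1  0.1 -0.6] jaw deg -49.9 q [0.99 0.36 1.51 0.   1.27 1.86]
tool shift total [  48.4 -407.6  885.4] per row / 24.0 [ 0.002  -0.017   0.0369]
```

Request:
{"op": "servo_tool", "data": {"motion": [{"grip": 0.085, "xyz": [0, -0.017, 0.037], "turn": 0}, {"grip": 0.085, "xyz": [0, -0.017, 0.037], "turn": 0}, {"grip": 0.085, "xyz": [0, -0.017, 0.037], "turn": 0}, {"grip": 0.085, "xyz": [0, -0.017, 0.037], "turn": 0}, {"grip": 0.085, "xyz": [0, -0.017, 0.037], "turn": 0}, {"grip": 0.085, "xyz": [0, -0.017, 0.037], "turn": 0}, {"grip": 0.085, "xyz": [0, -0.017, 0.037], "turn": 0}, {"grip": 0.085, "xyz": [0, -0.017, 0.037], "turn": 0}]}}

```text
time: 2.55
tcp_pos: [356.2, 219.9, 248.5]
tool_rot: [[0.001, 0.764, 0.645], [0.0, 0.645, -0.764], [-1.0, 0.0, 0.0]]
ft_force: [0.8, 1.0, -0.2]
grip_width: 84.7
```

Request:
{"op": "servo_tool", "data": {"motion": [{"grip": 0.085, "xyz": [0, -0.017, 0.037], "turn": 0}, {"grip": 0.085, "xyz": [0, -0.017, 0.037], "turn": 0}, {"grip": 0.085, "xyz": [0, -0.017, 0.037], "turn": 0}, {"grip": 0.085, "xyz": [0, -0.017, 0.037], "turn": 0}, {"grip": 0.085, "xyz": [0, -0.017, 0.037], "turn": 0}, {"grip": 0.085, "xyz": [0, -0.017, 0.037], "turn": 0}, {"grip": 0.085, "xyz": [0, -0.017, 0.037], "turn": 0}, {"grip": 0.085, "xyz": [0, -0.017, 0.037], "turn": 0}]}}

```text
time: 3.35
tcp_pos: [441.9, -94.7, 248.5]
tool_rot: [[0.0, 0.765, 0.644], [-0.0, 0.644, -0.765], [-1.0, 0.0, 0.0]]
ft_force: [0.6, 0.7, 0.1]
grip_width: 85.4
```

Request:
{"op": "servo_tool", "data": {"motion": [{"grip": 0.085, "xyz": [0, -0.017, 0.037], "turn": 0}, {"grip": 0.085, "xyz": [0, -0.017, 0.037], "turn": 0}, {"grip": 0.085, "xyz": [0, -0.017, 0.037], "turn": 0}, {"grip": 0.085, "xyz": [0, -0.017, 0.037], "turn": 0}, {"grip": 0.085, "xyz": [0, -0.017, 0.037], "turn": 0}, {"grip": 0.085, "xyz": [0, -0.017, 0.037], "turn": 0}, {"grip": 0.085, "xyz": [0, -0.017, 0.037], "turn": 0}, {"grip": 0.085, "xyz": [0, 0, 0], "turn": 0}]}}

```text
time: 4.15
tcp_pos: [517.9, -373.3, 248.1]
tool_rot: [[0.002, 0.767, 0.642], [-0.003, 0.642, -0.767], [-1.0, -0.001, 0.004]]
ft_force: [-0.3, 0.3, -1.0]
grip_width: 84.9
```

```bash
python3 go.py 529.4 -404.1 150; python3 - <<'E'
from h import *
s=robot.state();c=robot.capture("wrist");cv2.imwrite("pics/w1.png",c["frame"][:,:,::-1])
R,t=extr(c,s);print(proj([[529.4,-404.1,44],[529.4,-404.1,0]],c,R,t))
pickle.dump((s,c),open("w.pkl","wb"))
E
```

```text
t 4.15 tcp [ 517.9 -373.3  248.1] grip 84.9 F [-0.3  0.3 -1. ] jaw deg -50.1 q [-0.73  0.41  1.43 -0.    1.3   0.14]
tool shift total [ 98.2 -10.9  30.6] per row / 1 [ 0.0982 -0.0109  0.0306]
[[309.32483179 192.09648807]
 [305.67747559 179.97844123]]
```

View pics/w1.png

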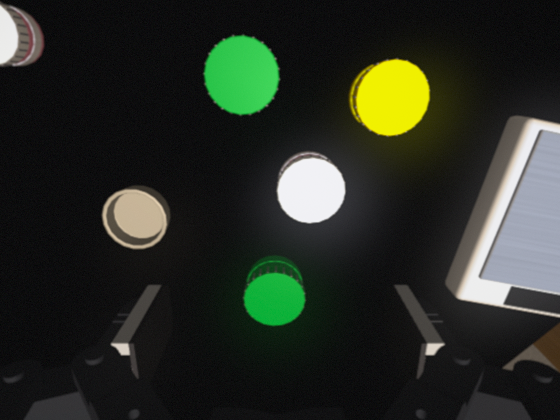

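The wrist view shows the target lid at (311,190), 2 px from the predicted (309,192), with both fingers at the bottom of the frame. Next I go above the jar.

```bash
cat >> h.py <<'E'
def wristloc(name,uv,z=0,thr=110,x0=(500,0),sc=None):
    s,c=sc or pickle.load(open("w.pkl","rb"));R,t=extr(c,s);ce,st=comp(c,uv,thr);o=[(c,R,t,ce)]
    x,f=locate(name,o,z,x0);a=hullc(proj(model(name,*x,z),c,R,t))[1]
    print(name,"wrist",x.round(1),"mask/model %d/%d"%(st[4],a),"centroid",ce.round(1));return x
E
python3 -c "
from h import *
for th in(90,120):wristloc('jar_large',(311,190),thr=th,x0=(529,-404));wristloc('dish',(135,217),thr=th,x0=(390,-290))"
```

```text
jar_large wrist [ 530.2 -405.9] mask/model 3889/4004 centroid [310.1 187.8]
dish wrist [ 392.6 -294.7] mask/model 2652/3420 centroid [135.8 216.6]
jar_large wrist [ 529.7 -406.7] mask/model 3680/4002 centroid [310.4 188.7]
dish wrist [ 393.3 -294.8] mask/model 2456/3422 centroid [136.3 216.2]
```

Request:
{"op": "servo_tool", "data": {"motion": [{"grip": 0.085, "xyz": [0.012, -0.002, 0.006], "turn": 0}, {"grip": 0.085, "xyz": [0.012, -0.002, 0.006], "turn": 0}, {"grip": 0.085, "xyz": [0.012, -0.002, 0.006], "turn": 0}, {"grip": 0.085, "xyz": [0.012, -0.002, 0.006], "turn": 0}, {"grip": 0.085, "xyz": [0.012, -0.002, 0.006], "turn": 0}, {"grip": 0.085, "xyz": [0.012, 0, 0], "turn": 0}, {"grip": 0.085, "xyz": [0, 0, 0], "turn": 0}, {"grip": 0.085, "xyz": [0, 0, 0], "turn": 0}]}}

```text
time: 5.0
tcp_pos: [528.0, -397.0, 175.9]
tool_rot: [[-0.001, 0.767, 0.642], [0.001, 0.642, -0.767], [-1.0, -0.0, -0.001]]
ft_force: [0.2, 0.1, 0.3]
grip_width: 84.9
```

```bash
python3 go.py 529.4 -404.1 26
```

```text
t 5.0 tcp [ 528.  -397.   175.9] grip 84.9 F [0.2 0.1 0.3] jaw deg -50.1 q [-0.75  0.51  1.45 -0.    1.18  0.12]
tool shift total [149.9  -3.5   6.5] per row / 1 [ 0.1499 -0.0035  0.0065]
```

Request:
{"op": "servo_tool", "data": {"motion": [{"grip": 0.085, "xyz": [0.02, -0.004, 0.007], "turn": 0}, {"grip": 0.085, "xyz": [0.03, 0, 0], "turn": 0}, {"grip": 0.085, "xyz": [0.03, 0, 0], "turn": 0}, {"grip": 0.085, "xyz": [0.03, 0, 0], "turn": 0}, {"grip": 0.085, "xyz": [0.02, 0, 0], "turn": 0}, {"grip": 0.085, "xyz": [0.015, 0, 0], "turn": 0}, {"grip": 0.085, "xyz": [0.005, 0, 0], "turn": 0}, {"grip": 0.085, "xyz": [0, 0, 0], "turn": 0}]}}

```text
time: 5.8
tcp_pos: [529.8, -405.3, 26.4]
tool_rot: [[-0.0, 0.767, 0.642], [-0.0, 0.642, -0.767], [-1.0, -0.0, -0.0]]
ft_force: [0.1, -0.2, 0.2]
grip_width: 85.0
```

Request:
{"op": "servo_tool", "data": {"motion": [{"grip": 0.06, "xyz": [0, 0, 0], "turn": 0}, {"grip": 0.055, "xyz": [0, 0, 0], "turn": 0}, {"grip": 0.055, "xyz": [0, 0, 0], "turn": 0}, {"grip": 0.055, "xyz": [0, 0, 0], "turn": 0}, {"grip": 0.055, "xyz": [0, 0, 0], "turn": 0}, {"grip": 0.055, "xyz": [0, 0, 0], "turn": 0}, {"grip": 0.055, "xyz": [0, 0, 0], "turn": 0}, {"grip": 0.055, "xyz": [0, 0, 0], "turn": 0}]}}

```text
time: 6.6
tcp_pos: [530.4, -405.9, 28.0]
tool_rot: [[0.002, 0.767, 0.642], [-0.002, 0.642, -0.767], [-1.0, 0.0, 0.002]]
ft_force: [-1.0, 2.1, 6.3]
grip_width: 60.8
```

```bash
python3 go.py 529.4 -405 26
```

```text
t 6.6 tcp [ 530.4 -405.9   28. ] grip 60.8 F [-1.   2.1  6.3] jaw deg -50.1 q [-0.76  0.69  1.54 -0.    0.91  0.12]
tool shift total [ 2.  -0.2 -1.4] per row / 1 [ 0.002  -0.0002 -0.0014]
```

Request:
{"op": "servo_tool", "data": {"motion": [{"grip": 0.055, "xyz": [-0.005, 0, 0], "turn": 0}, {"grip": 0.055, "xyz": [-0.015, 0, 0], "turn": 0}, {"grip": 0.055, "xyz": [-0.03, 0, 0], "turn": 0}, {"grip": 0.055, "xyz": [-0.03, 0, 0], "turn": 0}, {"grip": 0.055, "xyz": [-0.03, 0, 0], "turn": 0}, {"grip": 0.055, "xyz": [-0.03, 0, 0], "turn": 0}, {"grip": 0.055, "xyz": [-0.01, 0, 0], "turn": 0}, {"grip": 0.055, "xyz": [0, 0, 0], "turn": 0}]}}

```text
time: 7.4
tcp_pos: [530.6, -406.1, 178.7]
tool_rot: [[0.003, 0.767, 0.642], [-0.003, 0.642, -0.767], [-1.0, 0.0, 0.004]]
ft_force: [0.4, -0.3, -2.7]
grip_width: 61.2
```

```bash
python3 go.py 671.9 11.2 160 15; python3 - <<'E'
from h import *
s=robot.state();c=robot.capture("wrist");cv2.imwrite("pics/w2.png",c["frame"][:,:,::-1])
pickle.dump((s,c),open("w.pkl","wb"))
R,t=extr(c,s)
p=np.array(s["tcp_pos"]);print(proj([p],c,R,t))
E
```

```text
t 7.4 tcp [ 530.6 -406.1  178.7] grip 61.2 F [ 0.4 -0.3 -2.7] jaw deg -50.1 q [-0.76  0.52  1.43 -0.    1.19  0.12]
tool shift total [  17.9  376.2 -229.4] per row / 15.0 [ 0.0012  0.0251 -0.0153]
[[274.59274247 312.86865497]]
```

View pics/w2.png

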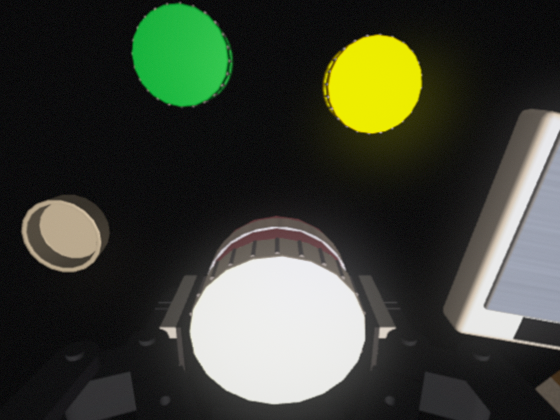

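The jar is held upright: the lid centre is at (278,331), between the pads at (180,320) and (378,320). I'll work out its offset from the TCP.

```bash
cat >> h.py <<'E'
def held(rad,dz,thr=225,seed=(278,330),sc=None):
    """offset (tool y,z) of a bright lid circle whose plane is dz above the TCP; fits circle in that plane"""
    s,c=sc or pickle.load(open("w.pkl","rb"));R,t=extr(c,s)
    m=(c["frame"].min(2)>thr).astype(np.uint8);n,l=cv2.connectedComponents(m);m=(l==l[seed[1],seed[0]]).astype(np.uint8)
    k=max(cv2.findContours(m,cv2.RETR_EXTERNAL,cv2.CHAIN_APPROX_NONE)[0],key=len)
    h=cv2.convexHull(k).astype(float)
    u=cv2.undistortPoints(h,c["mtx"],np.array(c["dist_coeffs"]))[:,0]
    C=-R.T@t;D=np.c_[u,np.ones(len(u))]@R;z=s["tcp_pos"][2]+dz
    P=C+D*((z-C[2])/D[:,2])[:,None]
    (x,y),r=cv2.minEnclosingCircle(np.float32(P[:,:2]))
    q=least_squares(lambda p:np.hypot(P[:,0]-p[0],P[:,1]-p[1])-p[2],(x,y,r)).x
    T=np.array(s["tool_rot"]);o=T.T@np.array([q[0]-s["tcp_pos"][0],q[1]-s["tcp_pos"][1],0])
    print("centre",q[:2].round(1),"r",q[2].round(1),"(expect",rad,") offset tool y,z",o[1:].round(1));return q[:2]
E
python3 -c "
from h import *
for th in (180,225): held(31,16,th)"
```

```text
centre [ 532.7 -405.8] r 30.1 (expect 31 ) offset tool y,z [1.8 1.1]
centre [ 532.8 -405.7] r 29.8 (expect 31 ) offset tool y,z [1.9 1.1]
```

Request:
{"op": "servo_tool", "data": {"motion": [{"grip": 0.055, "xyz": [0, 0.02, -0.012], "turn": 0}, {"grip": 0.055, "xyz": [0, 0.025, -0.015], "turn": 0}, {"grip": 0.055, "xyz": [0, 0.025, -0.015], "turn": 0}, {"grip": 0.055, "xyz": [0, 0.025, -0.015], "turn": 0}, {"grip": 0.055, "xyz": [0, 0.025, -0.015], "turn": 0}, {"grip": 0.055, "xyz": [0, 0.025, -0.015], "turn": 0}, {"grip": 0.055, "xyz": [0, 0.025, -0.015], "turn": 0}, {"grip": 0.055, "xyz": [0, 0.025, -0.015], "turn": 0}]}}

```text
time: 8.25
tcp_pos: [603.0, -188.6, 173.8]
tool_rot: [[-0.004, 0.767, 0.642], [0.002, 0.642, -0.767], [-1.0, -0.002, -0.004]]
ft_force: [-0.1, -0.4, -1.8]
grip_width: 61.1
```

Request:
{"op": "servo_tool", "data": {"motion": [{"grip": 0.055, "xyz": [0, 0.025, -0.015], "turn": 0}, {"grip": 0.055, "xyz": [0, 0.025, -0.015], "turn": 0}, {"grip": 0.055, "xyz": [0, 0.025, -0.015], "turn": 0}, {"grip": 0.055, "xyz": [0, 0.025, -0.015], "turn": 0}, {"grip": 0.055, "xyz": [0, 0.025, -0.015], "turn": 0}, {"grip": 0.055, "xyz": [0, 0.025, -0.015], "turn": 0}, {"grip": 0.055, "xyz": [0, 0.02, -0.012], "turn": 0}, {"grip": 0.055, "xyz": [0, 0, 0], "turn": 0}]}}

```text
time: 9.05
tcp_pos: [668.4, 0.2, 173.7]
tool_rot: [[-0.003, 0.765, 0.644], [0.002, 0.644, -0.765], [-1.0, -0.002, -0.003]]
ft_force: [-0.5, -0.8, -1.8]
grip_width: 60.6
```

```bash
python3 go.py 671.9 11.2 60; python3 -c "
from h import *
s=robot.state();c=robot.capture('wrist');pickle.dump((s,c),open('w.pkl','wb'));held(31,16,200)
c=robot.capture('top');cv2.imwrite('pics/t2.png',c['frame'][60:270,100:380,::-1])"
```

```text
t 9.05 tcp [6.684e+02 2.000e-01 1.737e+02] grip 60.6 F [-0.5 -0.8 -1.8] jaw deg -49.9 q [-0.1   0.52  1.43  0.    1.19  0.77]
tool shift total [113.7   9.9  -5.8] per row / 1 [ 0.1137  0.0099 -0.0058]
centre [6.705e+02 5.000e-01] r 30.1 (expect 31 ) offset tool y,z [1.8 1.1]
```

Request:
{"op": "servo_tool", "data": {"motion": [{"grip": 0.055, "xyz": [0.01, 0.009, -0.006], "turn": 0}, {"grip": 0.055, "xyz": [0.02, 0, 0], "turn": 0}, {"grip": 0.055, "xyz": [0.03, 0, 0], "turn": 0}, {"grip": 0.055, "xyz": [0.03, 0, 0], "turn": 0}, {"grip": 0.055, "xyz": [0.02, 0, 0], "turn": 0}, {"grip": 0.055, "xyz": [0.01, 0, 0], "turn": 0}, {"grip": 0.055, "xyz": [0.004, 0, 0], "turn": 0}, {"grip": 0.055, "xyz": [0, 0, 0], "turn": 0}]}}

```text
time: 9.95
tcp_pos: [672.1, 7.1, 52.0]
tool_rot: [[-0.0, 0.767, 0.641], [-0.0, 0.641, -0.767], [-1.0, -0.0, -0.0]]
ft_force: [0.3, -1.1, -2.4]
grip_width: 60.9
```

```bash
python3 go.py 671.9 11.2 43; python3 -c "
from h import *
s=robot.state();c=robot.capture('wrist');pickle.dump((s,c),open('w.pkl','wb'));held(31,16,200);cv2.imwrite('pics/w3.png',c['frame'][:,:,::-1])"
```

```text
t 9.95 tcp [672.1   7.1  52. ] grip 60.9 F [ 0.3 -1.1 -2.4] jaw deg -50.1 q [-0.09  0.66  1.51 -0.    0.96  0.78]
tool shift total [ 9.   2.5 -3.3] per row / 1 [ 0.009   0.0025 -0.0033]
centre [674.1   7.4] r 30.0 (expect 31 ) offset tool y,z [1.8 1.1]
```

View pics/w3.png

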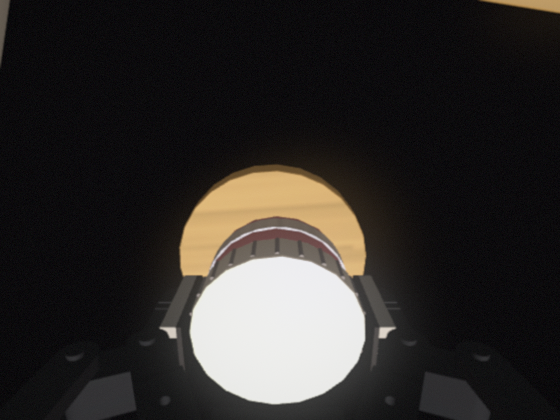

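The jar hangs over the riser at about the right place, and the riser outline is visible at x 180–366. I'll measure the riser centre in this same frame.

```bash
cat >> h.py <<'E'
def circ_plane(pts,z,r=None,sc=None,prt=True):
    """fit circle of known radius r through contour pixels back-projected on plane z"""
    s,c=sc or pickle.load(open("w.pkl","rb"));R,t=extr(c,s)
    u=cv2.undistortPoints(np.float64(pts).reshape(-1,1,2),c["mtx"],np.array(c["dist_coeffs"]))[:,0]
    C=-R.T@t;D=np.c_[u,np.ones(len(u))]@R;P=(C+D*((z-C[2])/D[:,2])[:,None])[:,:2]
    m=P.mean(0)
    q=least_squares(lambda p:np.hypot(P[:,0]-p[0],P[:,1]-p[1])-(r or p[2]),(*m,30),loss="soft_l1").x
    rr=np.hypot(*(P-q[:2]).T);T=np.array(s["tool_rot"]);o=T.T@np.r_[q[:2]-s["tcp_pos"][:2],0]
    print("circle",q[:2].round(1),"r",q[2].round(1) if not r else r,"resid",rr.std().round(2),"offset tool y,z",o[1:].round(1));return q[:2]
E
python3 -c "
from h import *
s,c=pickle.load(open('w.pkl','rb'));f=c['frame'].astype(int)
m=((f[:,:,0]-f[:,:,2]>70)&(f[:,:,0]>175)).astype(np.uint8);m[:120]=0
pts=[]
for v in range(175,265,3):
    x=np.where(m[v])[0]
    if len(x): pts+=[(x[0],v),(x[-1],v)]
for u in range(215,335,4):
    y=np.where(m[:,u])[0]
    if len(y): pts.append((u,y[0]))
print(pts[::12]);circ_plane(pts,15);circ_plane(pts,15,45)"
```

```text
[(np.int64(246), 175), (np.int64(210), 193), (np.int64(194), 211), (np.int64(185), 229), (np.int64(180), 247), (215, np.int64(190)), (263, np.int64(172)), (311, np.int64(180))]
circle [674.   10.4] r 43.7 resid 0.16 offset tool y,z [ 3.6 -1.3]
circle [672.8   9.3] r 45 resid 0.54 offset tool y,z [ 1.9 -1.3]
```

Relative correction from the wrist camera is y ≈ +1.8, z ≈ −2.4, and from the top and side cameras y ≈ +1.5, z ≈ −3.6. I'll use +1.5 and −3.

Request:
{"op": "servo_tool", "data": {"motion": [{"grip": 0.055, "xyz": [0, 0.0015, -0.003], "turn": 0}, {"grip": 0.055, "xyz": [0, 0, 0], "turn": 0}, {"grip": 0.055, "xyz": [0.003, 0, 0], "turn": 0}, {"grip": 0.055, "xyz": [0.003, 0, 0], "turn": 0}, {"grip": 0.055, "xyz": [0.001, 0, 0], "turn": 0}, {"grip": 0.055, "xyz": [0.001, 0, 0], "turn": 0}, {"grip": 0.055, "xyz": [0, 0, 0], "turn": 0}, {"grip": 0.055, "xyz": [0, 0, 0], "turn": 0}]}}

```text
time: 10.8
tcp_pos: [671.3, 10.5, 44.2]
tool_rot: [[-0.0, 0.767, 0.642], [-0.0, 0.642, -0.767], [-1.0, -0.0, -0.0]]
ft_force: [-0.1, 0.0, -1.4]
grip_width: 60.7
```

```bash
python3 go.py 671.9 11.2 43
```

```text
t 10.8 tcp [671.3  10.5  44.2] grip 60.7 F [-0.1  0.  -1.4] jaw deg -50.1 q [-0.09  0.67  1.52 -0.    0.95  0.79]
tool shift total [ 1.2  0.9 -0.1] per row / 1 [ 0.0012  0.0009 -0.0001]
```

Request:
{"op": "servo_tool", "data": {"motion": [{"grip": 0.055, "xyz": [0.001, 0, 0], "turn": 0}, {"grip": 0.055, "xyz": [0.001, 0, 0], "turn": 0}, {"grip": 0.055, "xyz": [0, 0, 0], "turn": 0}, {"grip": 0.055, "xyz": [0, 0, 0], "turn": 0}, {"grip": 0.055, "xyz": [0, 0, 0], "turn": 0}, {"grip": 0.055, "xyz": [0, 0, 0], "turn": 0}, {"grip": 0.055, "xyz": [0, 0, 0], "turn": 0}, {"grip": 0.055, "xyz": [0, 0, 0], "turn": 0}]}}

```text
time: 11.6
tcp_pos: [671.5, 10.5, 43.0]
tool_rot: [[0.001, 0.767, 0.642], [-0.0, 0.642, -0.767], [-1.0, 0.0, 0.0]]
ft_force: [-1.9, 1.0, 6.3]
grip_width: 60.9
```

Request:
{"op": "servo_tool", "data": {"motion": [{"grip": 0.064, "xyz": [0, 0, 0], "turn": 0}, {"grip": 0.068, "xyz": [0, 0, 0], "turn": 0}, {"grip": 0.074, "xyz": [0, 0, 0], "turn": 0}, {"grip": 0.08, "xyz": [0, 0, 0], "turn": 0}, {"grip": 0.085, "xyz": [0, 0, 0], "turn": 0}, {"grip": 0.085, "xyz": [0, 0, 0], "turn": 0}, {"grip": 0.085, "xyz": [0, 0, 0], "turn": 0}, {"grip": 0.085, "xyz": [0, 0, 0], "turn": 0}]}}

```text
time: 12.4
tcp_pos: [671.3, 10.6, 42.3]
tool_rot: [[-0.0, 0.767, 0.642], [-0.0, 0.642, -0.767], [-1.0, -0.0, 0.0]]
ft_force: [-0.2, 0.7, -0.4]
grip_width: 84.9
```

Request:
{"op": "servo_tool", "data": {"motion": [{"grip": 0.085, "xyz": [-0.01, 0, 0], "turn": 0}, {"grip": 0.085, "xyz": [-0.02, 0, 0], "turn": 0}, {"grip": 0.085, "xyz": [-0.03, 0, 0], "turn": 0}, {"grip": 0.085, "xyz": [-0.03, 0, 0], "turn": 0}, {"grip": 0.085, "xyz": [-0.04, 0, 0], "turn": 0}, {"grip": 0.085, "xyz": [-0.04, 0, 0], "turn": 0}, {"grip": 0.085, "xyz": [-0.02, 0, 0], "turn": 0}, {"grip": 0.085, "xyz": [0, 0, 0], "turn": 0}]}}

```text
time: 13.2
tcp_pos: [673.8, 10.4, 237.5]
tool_rot: [[0.008, 0.767, 0.642], [-0.001, 0.642, -0.767], [-1.0, 0.006, 0.006]]
ft_force: [0.1, -0.4, -0.2]
grip_width: 85.2
```

```bash
python3 go.py 461.2 -115.6 180 7; python3 -c "
from h import *
s=robot.state();c=robot.capture('wrist');pickle.dump((s,c),open('w.pkl','wb'))
R,t=extr(c,s);uv=proj([[672,11,59]],c,R,t)[0];print(uv)
cv2.imwrite('pics/w4.png',c['frame'][:,:,::-1])"
```

```text
t 13.2 tcp [673.8  10.4 237.5] grip 85.2 F [ 0.1 -0.4 -0.2] jaw deg -50.1 q [-0.09  0.47  1.36 -0.    1.31  0.79]
tool shift total [  55.8 -244.3  -40.1] per row / 7.0 [ 0.008  -0.0349 -0.0057]
[272.81672183 190.72034696]
```

View pics/w4.png

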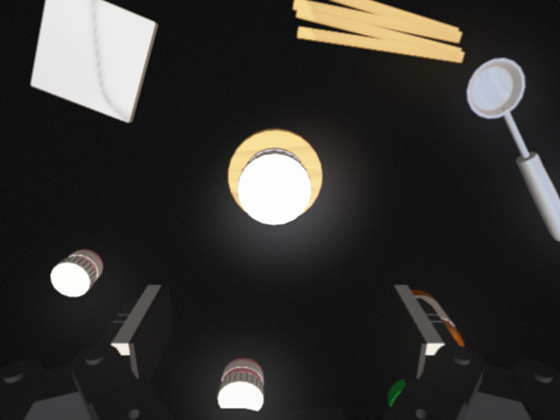

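The large jar stands on the riser, lid at (275,189), riser outline centred near (275,172). I fit both circles, then move to the medium jar.

```bash
cat >> h.py <<'E'
def lid(seed,z,thr=200,sc=None,r=None,cond=None):
    s,c=sc or pickle.load(open("w.pkl","rb"));m=(c["frame"].min(2)>thr).astype(np.uint8)
    n,l=cv2.connectedComponents(m,connectivity=4);m=(l==l[seed[1],seed[0]]).astype(np.uint8)
    m=cv2.morphologyEx(m,cv2.MORPH_OPEN,np.ones((5,5),np.uint8))
    k=max(cv2.findContours(m,cv2.RETR_EXTERNAL,cv2.CHAIN_APPROX_NONE)[0],key=len)[:,0]
    return circ_plane(k,z,r,(s,c))
def snap():
    s=robot.state();c=robot.capture("wrist");pickle.dump((s,c),open("w.pkl","wb"));return s,c
E
python3 -c "
from h import *
lid((275,190),59)
s,c=pickle.load(open('w.pkl','rb'));f=c['frame'].astype(int)
m=((f[:,:,0]-f[:,:,2]>70)&(f[:,:,0]>175)).astype(np.uint8);m[:110]=0;m[240:]=0
pts=[]
for v in range(140,190,2):
    x=np.where(m[v,200:360])[0]+200
    if len(x): pts+=[(x[0],v),(x[-1],v)]
for u in range(245,305,3):
    y=np.where(m[:,u])[0]
    if len(y): pts.append((u,y[0]))
circ_plane(pts,15)"
```

```text
circle [673.2  10.6] r 30.2 resid 0.3 offset tool y,z [-0.4 -0.5]
circle [673.6  10.2] r 44.1 resid 0.27 offset tool y,z [-0.3  0. ]
```

Request:
{"op": "servo_tool", "data": {"motion": [{"grip": 0.085, "xyz": [0, -0.02, -0.004], "turn": 0}, {"grip": 0.085, "xyz": [0, -0.035, -0.006], "turn": 0}, {"grip": 0.085, "xyz": [0, -0.035, -0.006], "turn": 0}, {"grip": 0.085, "xyz": [0, -0.035, -0.006], "turn": 0}, {"grip": 0.085, "xyz": [0, -0.035, -0.006], "turn": 0}, {"grip": 0.085, "xyz": [0.01, -0.035, -0.006], "turn": 0}, {"grip": 0.085, "xyz": [0.03, -0.035, -0.006], "turn": 0}, {"grip": 0.085, "xyz": [0.01, -0.014, 0], "turn": 0}]}}

```text
time: 14.05
tcp_pos: [452.5, -114.7, 178.9]
tool_rot: [[-0.008, 0.767, 0.641], [0.003, 0.641, -0.767], [-1.0, -0.005, -0.007]]
ft_force: [-1.0, 0.1, 0.6]
grip_width: 85.2
```

Request:
{"op": "servo_tool", "data": {"motion": [{"grip": 0.085, "xyz": [0, 0, 0], "turn": 0}, {"grip": 0.085, "xyz": [0, 0, 0], "turn": 0}, {"grip": 0.085, "xyz": [0, 0, 0], "turn": 0}, {"grip": 0.085, "xyz": [0, 0, 0], "turn": 0}, {"grip": 0.085, "xyz": [0, 0, 0], "turn": 0}, {"grip": 0.085, "xyz": [0, 0, 0], "turn": 0}, {"grip": 0.085, "xyz": [0, 0, 0], "turn": 0}, {"grip": 0.085, "xyz": [0, 0, 0], "turn": 0}]}}

```text
time: 14.85
tcp_pos: [458.6, -115.3, 182.4]
tool_rot: [[0.0, 0.767, 0.642], [-0.0, 0.642, -0.767], [-1.0, -0.0, 0.0]]
ft_force: [0.1, -0.3, -0.1]
grip_width: 85.1
```

```bash
python3 go.py 461.2 -115.6 26; python3 -c "
from h import *
s,c=snap();R,t=extr(c,s);uv=proj([[461.2,-115.6,40]],c,R,t)[0];print(uv);lid(tuple(map(int,uv)),40)
sd=robot.capture('side');R,t=extr(sd);uv=proj([[672,11,30],[672,11,59]],sd,R,t);print(uv)
cv2.imwrite('pics/s2.png',sd['frame'][:,:,::-1])
tp=robot.capture('top');cv2.imwrite('pics/t2.png',tp['frame'][:,:,::-1]);pickle.dump(dict(side=sd,top=tp),open('c2.pkl','wb'))
"
```

```text
t 14.85 tcp [ 458.6 -115.3  182.4] grip 85.1 F [ 0.1 -0.3 -0.1] jaw deg -50.1 q [-0.39  0.26  1.86 -0.    1.03  0.48]
tool shift total [156.4   1.7   1.9] per row / 1 [0.1564 0.0017 0.0019]
[278.34683055 199.19305285]
circle [ 464.  -115.2] r 26.0 resid 1.07 offset tool y,z [4.2 3.4]
[[334.71695154 192.06169442]
 [335.80696912 183.83584415]]
```

Per the wrist camera, the large jar is within 0.5 mm of the riser centre. Next is the medium jar.

Request:
{"op": "servo_tool", "data": {"motion": [{"grip": 0.085, "xyz": [0.02, 0.0025, 0.0025], "turn": 0}, {"grip": 0.085, "xyz": [0.03, 0, 0], "turn": 0}, {"grip": 0.085, "xyz": [0.03, 0, 0], "turn": 0}, {"grip": 0.085, "xyz": [0.03, 0, 0], "turn": 0}, {"grip": 0.085, "xyz": [0.02, 0, 0], "turn": 0}, {"grip": 0.085, "xyz": [0.015, 0, 0], "turn": 0}, {"grip": 0.085, "xyz": [0.01, 0, 0], "turn": 0}, {"grip": 0.085, "xyz": [0, 0, 0], "turn": 0}]}}

```text
time: 15.8
tcp_pos: [461.4, -115.4, 26.3]
tool_rot: [[-0.002, 0.767, 0.642], [0.001, 0.642, -0.767], [-1.0, -0.001, -0.002]]
ft_force: [-1.0, 0.3, 0.2]
grip_width: 85.0
```

Request:
{"op": "servo_tool", "data": {"motion": [{"grip": 0.06, "xyz": [0, 0, 0], "turn": 0}, {"grip": 0.055, "xyz": [0, 0, 0], "turn": 0}, {"grip": 0.05, "xyz": [0, 0, 0], "turn": 0}, {"grip": 0.044, "xyz": [0, 0, 0], "turn": 0}, {"grip": 0.044, "xyz": [0, 0, 0], "turn": 0}, {"grip": 0.044, "xyz": [0, 0, 0], "turn": 0}, {"grip": 0.044, "xyz": [0, 0, 0], "turn": 0}, {"grip": 0.044, "xyz": [0, 0, 0], "turn": 0}]}}

```text
time: 16.6
tcp_pos: [462.5, -115.8, 28.3]
tool_rot: [[0.001, 0.767, 0.642], [-0.001, 0.642, -0.767], [-1.0, 0.001, 0.001]]
ft_force: [-0.2, 1.2, 6.2]
grip_width: 49.1
```

```bash
python3 go.py
```

```text
t 16.6 tcp [ 462.5 -115.8   28.3] grip 49.1 F [-0.2  1.2  6.2] jaw deg -50.1 q [-0.39  0.52  1.98 -0.    0.64  0.48]
```

Request:
{"op": "servo_tool", "data": {"motion": [{"grip": 0.044, "xyz": [-0.005, 0, 0], "turn": 0}, {"grip": 0.044, "xyz": [-0.02, 0, 0], "turn": 0}, {"grip": 0.044, "xyz": [-0.03, 0, 0], "turn": 0}, {"grip": 0.044, "xyz": [-0.035, 0, 0], "turn": 0}, {"grip": 0.044, "xyz": [-0.035, 0, 0], "turn": 0}, {"grip": 0.044, "xyz": [-0.025, 0, 0], "turn": 0}, {"grip": 0.044, "xyz": [0, 0, 0], "turn": 0}, {"grip": 0.044, "xyz": [0, 0, 0], "turn": 0}]}}

```text
time: 17.4
tcp_pos: [462.1, -115.7, 177.8]
tool_rot: [[0.001, 0.767, 0.642], [-0.001, 0.642, -0.767], [-1.0, 0.001, 0.001]]
ft_force: [0.1, -0.0, -2.1]
grip_width: 49.1
```

```bash
python3 go.py 671.9 11 140; python3 -c "
from h import *
s,c=snap();dz=40-28.3;held(25,dz,200);lid((278,330),s['tcp_pos'][2]+dz)"
```

```text
t 17.4 tcp [ 462.1 -115.7  177.8] grip 49.1 F [ 0.1 -0.  -2.1] jaw deg -50.1 q [-0.39  0.27  1.86 -0.    1.02  0.48]
tool shift total [ 38.  242.1  37.4] per row / 1 [0.038  0.2421 0.0374]
centre [ 463.1 -116.2] r 24.1 (expect 25 ) offset tool y,z [0.4 1.1]
circle [ 463.2 -116.2] r 23.9 resid 0.15 offset tool y,z [0.4 1.1]
```

Request:
{"op": "servo_tool", "data": {"motion": [{"grip": 0.044, "xyz": [0, 0.02, 0.003], "turn": 0}, {"grip": 0.044, "xyz": [0, 0.035, 0.0055], "turn": 0}, {"grip": 0.044, "xyz": [0, 0.04, 0.006], "turn": 0}, {"grip": 0.044, "xyz": [0, 0.04, 0.006], "turn": 0}, {"grip": 0.044, "xyz": [0, 0.04, 0.006], "turn": 0}, {"grip": 0.044, "xyz": [0, 0.035, 0.0055], "turn": 0}, {"grip": 0.044, "xyz": [0, 0.023, 0.0035], "turn": 0}, {"grip": 0.044, "xyz": [0, 0.01, 0.002], "turn": 0}]}}

```text
time: 18.25
tcp_pos: [673.1, 13.0, 174.7]
tool_rot: [[-0.003, 0.766, 0.643], [0.0, 0.643, -0.766], [-1.0, -0.002, -0.002]]
ft_force: [-0.4, 0.8, -1.1]
grip_width: 48.9
```

Request:
{"op": "servo_tool", "data": {"motion": [{"grip": 0.044, "xyz": [0.01, 0, 0], "turn": 0}, {"grip": 0.044, "xyz": [0.02, 0, 0], "turn": 0}, {"grip": 0.044, "xyz": [0.02, 0, 0], "turn": 0}, {"grip": 0.044, "xyz": [0.02, 0, 0], "turn": 0}, {"grip": 0.044, "xyz": [0.01, 0, 0], "turn": 0}, {"grip": 0.044, "xyz": [0, 0, 0], "turn": 0}, {"grip": 0.044, "xyz": [0, 0, 0], "turn": 0}, {"grip": 0.044, "xyz": [0, 0, 0], "turn": 0}]}}

```text
time: 19.05
tcp_pos: [673.1, 11.2, 98.4]
tool_rot: [[0.002, 0.767, 0.642], [-0.0, 0.642, -0.767], [-1.0, 0.001, 0.001]]
ft_force: [0.1, -0.3, -0.6]
grip_width: 48.9
```

```bash
python3 go.py 672.4 11.3 87.5; python3 -c "
from h import *
s,c=snap();dz=40-28.3;lid((278,330),s['tcp_pos'][2]+dz)"
```

```text
t 19.05 tcp [673.1  11.2  98.4] grip 48.9 F [ 0.1 -0.3 -0.6] jaw deg -50.1 q [-0.09  0.61  1.49 -0.    1.05  0.79]
tool shift total [10.9 -0.5 -0.5] per row / 1 [ 0.0109 -0.0005 -0.0005]
circle [674.1  10.7] r 23.9 resid 0.15 offset tool y,z [0.5 1.1]
```

Request:
{"op": "servo_tool", "data": {"motion": [{"grip": 0.044, "xyz": [0.003, -0.0005, -0.0005], "turn": 0}, {"grip": 0.044, "xyz": [0.003, 0, 0], "turn": 0}, {"grip": 0.044, "xyz": [0.002, 0, 0], "turn": 0}, {"grip": 0.044, "xyz": [0.001, 0, 0], "turn": 0}, {"grip": 0.044, "xyz": [0.001, 0, 0], "turn": 0}, {"grip": 0.044, "xyz": [0.001, 0, 0], "turn": 0}, {"grip": 0.044, "xyz": [0, 0, 0], "turn": 0}, {"grip": 0.044, "xyz": [0, 0, 0], "turn": 0}]}}

```text
time: 19.9
tcp_pos: [671.7, 11.7, 87.4]
tool_rot: [[0.0, 0.767, 0.642], [-0.0, 0.642, -0.767], [-1.0, -0.0, 0.0]]
ft_force: [-2.9, 0.3, 7.7]
grip_width: 48.6
```

```bash
python3 go.py 672.4 11.3 87
```

```text
t 19.9 tcp [671.7  11.7  87.4] grip 48.6 F [-2.9  0.3  7.7] jaw deg -50.1 q [-0.09  0.62  1.49 -0.    1.03  0.79]
tool shift total [0.4 0.3 0.7] per row / 1 [0.0004 0.0003 0.0007]
```

Contact is made at 7.7 N, so I release and rise.

Request:
{"op": "servo_tool", "data": {"motion": [{"grip": 0.051, "xyz": [0, 0, 0], "turn": 0}, {"grip": 0.055, "xyz": [0, 0, 0], "turn": 0}, {"grip": 0.062, "xyz": [0, 0, 0], "turn": 0}, {"grip": 0.07, "xyz": [0, 0, 0], "turn": 0}, {"grip": 0.08, "xyz": [0, 0, 0], "turn": 0}, {"grip": 0.085, "xyz": [0, 0, 0], "turn": 0}, {"grip": 0.085, "xyz": [0, 0, 0], "turn": 0}, {"grip": 0.085, "xyz": [0, 0, 0], "turn": 0}]}}

```text
time: 20.7
tcp_pos: [671.8, 11.6, 86.3]
tool_rot: [[-0.0, 0.767, 0.642], [-0.0, 0.642, -0.767], [-1.0, -0.0, 0.0]]
ft_force: [-0.9, -0.2, -0.2]
grip_width: 84.8
```

Request:
{"op": "servo_tool", "data": {"motion": [{"grip": 0.085, "xyz": [-0.01, 0, 0], "turn": 0}, {"grip": 0.085, "xyz": [-0.02, 0, 0], "turn": 0}, {"grip": 0.085, "xyz": [-0.03, 0, 0], "turn": 0}, {"grip": 0.085, "xyz": [-0.03, 0, 0], "turn": 0}, {"grip": 0.085, "xyz": [-0.03, 0, 0], "turn": 0}, {"grip": 0.085, "xyz": [-0.03, 0, 0], "turn": 0}, {"grip": 0.085, "xyz": [0, 0, 0], "turn": 0}, {"grip": 0.085, "xyz": [0, 0, 0], "turn": 0}]}}

```text
time: 21.5
tcp_pos: [672.3, 11.6, 237.8]
tool_rot: [[0.002, 0.767, 0.642], [-0.0, 0.642, -0.767], [-1.0, 0.002, 0.002]]
ft_force: [-0.3, -1.1, -1.0]
grip_width: 84.8
```

```bash
python3 go.py 469.2 104 180 7; python3 -c "
from h import *
s,c=snap();R,t=extr(c,s);uv=proj([[672,11,99]],c,R,t)[0];print(uv);lid(tuple(map(int,uv)),99)
cv2.imwrite('pics/w5.png',c['frame'][:,:,::-1])"
```

```text
t 21.5 tcp [672.3  11.6 237.8] grip 84.8 F [-0.3 -1.1 -1. ] jaw deg -50.1 q [-0.09  0.47  1.36 -0.    1.31  0.79]
tool shift total [  57.3  -96.5 -201.3] per row / 7.0 [ 0.0082 -0.0138 -0.0288]
[275.84401899 203.95153959]
circle [678.5  15.1] r 28.9 resid 2.14 offset tool y,z [7.  1.3]
```

View pics/w5.png

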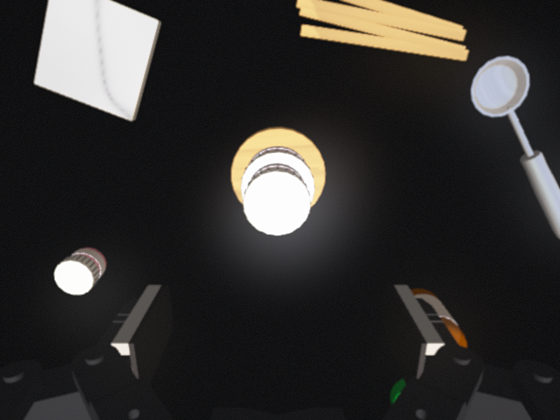

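The medium jar stands on the large one, lid at about (277,202), with the large lid's rim just behind it. The two masks merge, so I'll fit with the lower arc only. Then I move to the small jar, seen here at (78,275).

```bash
python3 -c "
from h import *
s,c=pickle.load(open('w.pkl','rb'));m=c['frame'].min(2)>200
pts=[]
for v in range(200,232,2):
    x=np.where(m[v,220:340])[0]+220; pts+=[(x[0],v),(x[-1],v)]
for u in range(255,300,3): pts.append((u,np.where(m[150:260,u])[0][-1]+150))
circ_plane(pts,99);circ_plane(pts,99,24.3)"
```

```text
circle [672.5  10.9] r 24.3 resid 0.31 offset tool y,z [-0.2  0.7]
circle [672.5  10.9] r 24.3 resid 0.31 offset tool y,z [-0.2  0.7]
```

Request:
{"op": "servo_tool", "data": {"motion": [{"grip": 0.085, "xyz": [0, -0.008, -0.017], "turn": 0}, {"grip": 0.085, "xyz": [0, -0.014, -0.029], "turn": 0}, {"grip": 0.085, "xyz": [0, -0.014, -0.029], "turn": 0}, {"grip": 0.085, "xyz": [0, -0.014, -0.029], "turn": 0}, {"grip": 0.085, "xyz": [0, -0.014, -0.029], "turn": 0}, {"grip": 0.085, "xyz": [0.02, -0.014, -0.029], "turn": 0}, {"grip": 0.085, "xyz": [0.02, -0.012, -0.025], "turn": 0}, {"grip": 0.085, "xyz": [0.01, -0.006, -0.013], "turn": 0}]}}

```text
time: 22.35
tcp_pos: [464.7, 103.9, 183.5]
tool_rot: [[-0.007, 0.766, 0.642], [-0.0, 0.642, -0.766], [-1.0, -0.006, -0.004]]
ft_force: [0.4, 0.3, -0.4]
grip_width: 85.2
```

Request:
{"op": "servo_tool", "data": {"motion": [{"grip": 0.085, "xyz": [0, 0, 0], "turn": 0}, {"grip": 0.085, "xyz": [0, 0, 0], "turn": 0}, {"grip": 0.085, "xyz": [0, 0, 0], "turn": 0}, {"grip": 0.085, "xyz": [0, 0, 0], "turn": 0}, {"grip": 0.085, "xyz": [0, 0, 0], "turn": 0}, {"grip": 0.085, "xyz": [0, 0, 0], "turn": 0}, {"grip": 0.085, "xyz": [0, 0, 0], "turn": 0}, {"grip": 0.085, "xyz": [0, 0, 0], "turn": 0}]}}

```text
time: 23.15
tcp_pos: [469.9, 103.3, 186.3]
tool_rot: [[0.0, 0.767, 0.642], [-0.0, 0.642, -0.767], [-1.0, 0.0, 0.0]]
ft_force: [-0.4, 0.0, -0.7]
grip_width: 84.8
```

```bash
python3 go.py 469.2 104 24; python3 -c "
from h import *
s,c=snap();R,t=extr(c,s);uv=proj([[469.2,104,36]],c,R,t)[0];print(uv);lid(tuple(map(int,uv)),36)"
```

```text
t 23.15 tcp [469.9 103.3 186.3] grip 84.8 F [-0.4  0.  -0.7] jaw deg -50.1 q [ 0.07  0.26  1.84 -0.    1.04  0.95]
tool shift total [ 1.623e+02 -1.000e-01 -1.000e+00] per row / 1 [ 1.623e-01 -1.000e-04 -1.000e-03]
[274.56158061 198.41025265]
circle [471.2 102.3] r 19.5 resid 0.79 offset tool y,z [0.3 1.6]
```

The medium jar is about 0.7 mm off the large jar's centre, which is good. Now the small jar.

Request:
{"op": "servo_tool", "data": {"motion": [{"grip": 0.085, "xyz": [0.02, 0, 0], "turn": 0}, {"grip": 0.085, "xyz": [0.035, 0, 0], "turn": 0}, {"grip": 0.08, "xyz": [0.035, 0, 0], "turn": 0}, {"grip": 0.07, "xyz": [0.03, 0, 0], "turn": 0}, {"grip": 0.065, "xyz": [0.02, 0, 0], "turn": 0}, {"grip": 0.065, "xyz": [0.015, 0, 0], "turn": 0}, {"grip": 0.065, "xyz": [0.005, 0, 0], "turn": 0}, {"grip": 0.065, "xyz": [0, 0, 0], "turn": 0}]}}

```text
time: 24.0
tcp_pos: [469.5, 103.3, 25.9]
tool_rot: [[-0.001, 0.767, 0.642], [-0.0, 0.642, -0.767], [-1.0, -0.001, -0.001]]
ft_force: [-0.3, -0.2, -0.0]
grip_width: 65.1
```

Request:
{"op": "servo_tool", "data": {"motion": [{"grip": 0.055, "xyz": [0, 0, 0], "turn": 0}, {"grip": 0.045, "xyz": [0, 0, 0], "turn": 0}, {"grip": 0.04, "xyz": [0, 0, 0], "turn": 0}, {"grip": 0.032, "xyz": [0, 0, 0], "turn": 0}, {"grip": 0.032, "xyz": [0, 0, 0], "turn": 0}, {"grip": 0.032, "xyz": [0, 0, 0], "turn": 0}, {"grip": 0.032, "xyz": [0, 0, 0], "turn": 0}, {"grip": 0.032, "xyz": [0, 0, 0], "turn": 0}]}}

```text
time: 24.8
tcp_pos: [470.4, 103.4, 27.2]
tool_rot: [[0.002, 0.767, 0.642], [0.0, 0.642, -0.767], [-1.0, 0.001, 0.001]]
ft_force: [-0.1, -0.1, 6.9]
grip_width: 36.7
```

```bash
python3 go.py
```

```text
t 24.8 tcp [470.4 103.4  27.2] grip 36.7 F [-0.1 -0.1  6.9] jaw deg -50.1 q [ 0.07  0.52  1.97 -0.    0.65  0.95]
```

Request:
{"op": "servo_tool", "data": {"motion": [{"grip": 0.032, "xyz": [-0.005, 0, 0], "turn": 0}, {"grip": 0.032, "xyz": [-0.02, 0, 0], "turn": 0}, {"grip": 0.032, "xyz": [-0.035, 0, 0], "turn": 0}, {"grip": 0.032, "xyz": [-0.035, 0, 0], "turn": 0}, {"grip": 0.032, "xyz": [-0.035, 0, 0], "turn": 0}, {"grip": 0.032, "xyz": [-0.03, 0, 0], "turn": 0}, {"grip": 0.032, "xyz": [-0.015, 0, 0], "turn": 0}, {"grip": 0.032, "xyz": [0, 0, 0], "turn": 0}]}}

```text
time: 25.6
tcp_pos: [471.4, 103.5, 204.0]
tool_rot: [[0.005, 0.767, 0.642], [0.0, 0.642, -0.767], [-1.0, 0.004, 0.003]]
ft_force: [0.3, -0.4, -0.5]
grip_width: 37.0
```

```bash
python3 go.py 672.1 11.2 200; python3 -c "
from h import *
s,c=snap();dz=36-27.2;lid((278,330),s['tcp_pos'][2]+dz)"
```

```text
t 25.6 tcp [471.4 103.5 204. ] grip 37.0 F [ 0.3 -0.4 -0.5] jaw deg -50.1 q [ 0.07  0.24  1.82 -0.    1.08  0.95]
tool shift total [  5.   94.6 199.6] per row / 1 [0.005  0.0946 0.1996]
circle [471.8 102.5] r 18.2 resid 0.16 offset tool y,z [-0.4  1.1]
```

Request:
{"op": "servo_tool", "data": {"motion": [{"grip": 0.032, "xyz": [0, 0.008, 0.017], "turn": 0}, {"grip": 0.032, "xyz": [0, 0.014, 0.029], "turn": 0}, {"grip": 0.032, "xyz": [0, 0.014, 0.029], "turn": 0}, {"grip": 0.032, "xyz": [0, 0.014, 0.029], "turn": 0}, {"grip": 0.032, "xyz": [0, 0.014, 0.029], "turn": 0}, {"grip": 0.032, "xyz": [0, 0.014, 0.029], "turn": 0}, {"grip": 0.032, "xyz": [0, 0.011, 0.024], "turn": 0}, {"grip": 0.032, "xyz": [0, 0.006, 0.013], "turn": 0}]}}

```text
time: 26.45
tcp_pos: [671.4, 10.6, 198.8]
tool_rot: [[-0.002, 0.767, 0.641], [-0.0, 0.641, -0.767], [-1.0, -0.002, -0.001]]
ft_force: [-0.1, -0.0, -0.5]
grip_width: 36.9
```

Request:
{"op": "servo_tool", "data": {"motion": [{"grip": 0.032, "xyz": [0.01, 0, 0], "turn": 0}, {"grip": 0.032, "xyz": [0.02, 0, 0], "turn": 0}, {"grip": 0.032, "xyz": [0.02, 0, 0], "turn": 0}, {"grip": 0.032, "xyz": [0.01, 0, 0], "turn": 0}, {"grip": 0.032, "xyz": [0, 0, 0], "turn": 0}, {"grip": 0.032, "xyz": [0, 0, 0], "turn": 0}, {"grip": 0.032, "xyz": [0, 0, 0], "turn": 0}, {"grip": 0.032, "xyz": [0, 0, 0], "turn": 0}]}}

```text
time: 27.25
tcp_pos: [671.0, 11.8, 142.4]
tool_rot: [[0.002, 0.767, 0.642], [-0.0, 0.642, -0.767], [-1.0, 0.001, 0.001]]
ft_force: [0.2, -0.1, -0.5]
grip_width: 37.1
```

```bash
python3 go.py 672.4 11.9 126.2; python3 -c "
from h import *
s,c=snap();dz=36-27.2;lid((278,330),s['tcp_pos'][2]+dz)"
```

```text
t 27.25 tcp [671.   11.8 142.4] grip 37.1 F [ 0.2 -0.1 -0.5] jaw deg -50.1 q [-0.09  0.56  1.46 -0.    1.13  0.79]
tool shift total [16.2  1.1  0.8] per row / 1 [0.0162 0.0011 0.0008]
circle [671.4  10.7] r 17.9 resid 0.15 offset tool y,z [-0.4  1.1]
```

Request:
{"op": "servo_tool", "data": {"motion": [{"grip": 0.032, "xyz": [0.004, 0.001, 0.001], "turn": 0}, {"grip": 0.032, "xyz": [0.004, 0, 0], "turn": 0}, {"grip": 0.032, "xyz": [0.004, 0, 0], "turn": 0}, {"grip": 0.032, "xyz": [0.002, 0, 0], "turn": 0}, {"grip": 0.032, "xyz": [0.001, 0, 0], "turn": 0}, {"grip": 0.032, "xyz": [0, 0, 0], "turn": 0}, {"grip": 0.032, "xyz": [0, 0, 0], "turn": 0}, {"grip": 0.032, "xyz": [0, 0, 0], "turn": 0}]}}

```text
time: 28.1
tcp_pos: [671.7, 11.6, 126.3]
tool_rot: [[-0.0, 0.767, 0.642], [-0.0, 0.642, -0.767], [-1.0, -0.0, -0.0]]
ft_force: [-1.4, -0.4, 1.2]
grip_width: 36.7
```

```bash
python3 go.py 672.4 11.9 126.2
```

```text
t 28.1 tcp [671.7  11.6 126.3] grip 36.7 F [-1.4 -0.4  1.2] jaw deg -50.1 q [-0.09  0.58  1.47 -0.    1.1   0.79]
tool shift total [0.1 0.7 0.2] per row / 1 [0.0001 0.0007 0.0002]
```

Light contact. Half a millimetre more, then release and rise.

Request:
{"op": "servo_tool", "data": {"motion": [{"grip": 0.032, "xyz": [0.0005, 0, 0], "turn": 0}, {"grip": 0.032, "xyz": [0, 0, 0], "turn": 0}, {"grip": 0.039, "xyz": [0, 0, 0], "turn": 0}, {"grip": 0.043, "xyz": [0, 0, 0], "turn": 0}, {"grip": 0.05, "xyz": [0, 0, 0], "turn": 0}, {"grip": 0.06, "xyz": [0, 0, 0], "turn": 0}, {"grip": 0.07, "xyz": [0, 0, 0], "turn": 0}, {"grip": 0.08, "xyz": [0, 0, 0], "turn": 0}]}}

```text
time: 28.9
tcp_pos: [671.8, 11.6, 125.7]
tool_rot: [[-0.0, 0.767, 0.642], [-0.0, 0.642, -0.767], [-1.0, -0.0, 0.0]]
ft_force: [0.3, -0.5, 0.1]
grip_width: 79.7
```

Request:
{"op": "servo_tool", "data": {"motion": [{"grip": 0.085, "xyz": [0, 0, 0], "turn": 0}, {"grip": 0.085, "xyz": [0, 0, 0], "turn": 0}, {"grip": 0.085, "xyz": [-0.01, 0, 0], "turn": 0}, {"grip": 0.085, "xyz": [-0.02, 0, 0], "turn": 0}, {"grip": 0.085, "xyz": [-0.03, 0, 0], "turn": 0}, {"grip": 0.085, "xyz": [-0.03, 0, 0], "turn": 0}, {"grip": 0.085, "xyz": [-0.03, 0, 0], "turn": 0}, {"grip": 0.085, "xyz": [0, 0, 0], "turn": 0}]}}

```text
time: 29.7
tcp_pos: [674.8, 11.4, 252.0]
tool_rot: [[0.01, 0.767, 0.642], [-0.001, 0.642, -0.767], [-1.0, 0.007, 0.007]]
ft_force: [0.4, 0.1, 0.4]
grip_width: 84.8
```

```bash
python3 go.py 391 -294.3 180 10
```

```text
t 29.7 tcp [674.8  11.4 252. ] grip 84.8 F [0.4 0.1 0.4] jaw deg -50.1 q [-0.09  0.46  1.34 -0.    1.33  0.79]
tool shift total [  69.5 -414.3   51.8] per row / 10.0 [ 0.007  -0.0414  0.0052]
```

Request:
{"op": "servo_tool", "data": {"motion": [{"grip": 0.085, "xyz": [0, -0.02, 0.002], "turn": 0}, {"grip": 0.085, "xyz": [0, -0.035, 0.004], "turn": 0}, {"grip": 0.085, "xyz": [0, -0.04, 0.005], "turn": 0}, {"grip": 0.085, "xyz": [0, -0.04, 0.005], "turn": 0}, {"grip": 0.085, "xyz": [0, -0.04, 0.005], "turn": 0}, {"grip": 0.085, "xyz": [0, -0.04, 0.005], "turn": 0}, {"grip": 0.085, "xyz": [0, -0.04, 0.005], "turn": 0}, {"grip": 0.085, "xyz": [0, -0.04, 0.005], "turn": 0}]}}

```text
time: 30.5
tcp_pos: [467.2, -206.1, 245.8]
tool_rot: [[-0.0, 0.767, 0.642], [-0.0, 0.642, -0.767], [-1.0, -0.0, 0.0]]
ft_force: [-0.8, -0.1, 0.4]
grip_width: 85.2
```

Request:
{"op": "servo_tool", "data": {"motion": [{"grip": 0.085, "xyz": [0.02, -0.04, 0.005], "turn": 0}, {"grip": 0.085, "xyz": [0.03, -0.04, 0.005], "turn": 0}, {"grip": 0.085, "xyz": [0.02, -0.028, 0.004], "turn": 0}, {"grip": 0.085, "xyz": [0, -0.011, 0.002], "turn": 0}, {"grip": 0.085, "xyz": [0, 0, 0], "turn": 0}, {"grip": 0.085, "xyz": [0, 0, 0], "turn": 0}, {"grip": 0.085, "xyz": [0, 0, 0], "turn": 0}, {"grip": 0.085, "xyz": [0, 0, 0], "turn": 0}]}}

```text
time: 31.3
tcp_pos: [389.0, -293.4, 176.8]
tool_rot: [[0.001, 0.766, 0.643], [-0.001, 0.643, -0.766], [-1.0, 0.0, 0.002]]
ft_force: [-0.1, 0.3, 0.3]
grip_width: 85.0
```

```bash
python3 go.py 391 -294.3 20; python3 -c "
from h import *
s,c=snap();R,t=extr(c,s);print(proj([[391,-294.3,22]],c,R,t))
m=(c['frame'].max(2)>60).astype(np.uint8);n,l,st,ce=cv2.connectedComponentsWithStats(m);k=l[int(proj([[391,-294.3,6]],c,R,t)[0][1]),278];print(st[k],ce[k])
x,f=locate('dish',[(c,R,t,ce[k])],0,(391,-294));print(x)
cv2.imwrite('pics/w6.png',c['frame'][:,:,::-1])
sd=robot.capture('side');tp=robot.capture('top');pickle.dump(dict(side=sd,top=tp),open('c3.pkl','wb'))
a=cv2.resize(sd['frame'][130:250,270:410],None,fx=3,fy=3);b=cv2.resize(tp['frame'][90:210,190:330],None,fx=3,fy=3);cv2.imwrite('pics/stack.png',np.hstack([a,b])[:,:,::-1])"
```

```text
t 31.3 tcp [ 389.  -293.4  176.8] grip 85.0 F [-0.1  0.3  0.3] jaw deg -50.0 q [-0.79  0.28  1.84  0.    1.02  0.08]
tool shift total [156.8   0.9   1.8] per row / 1 [0.1568 0.0009 0.0018]
[[278.14883637 195.43698009]]
[ 236  148  112  105 9049] [290.94253509 199.01823406]
[ 393.73634381 -305.14696315]
```

View pics/stack.png

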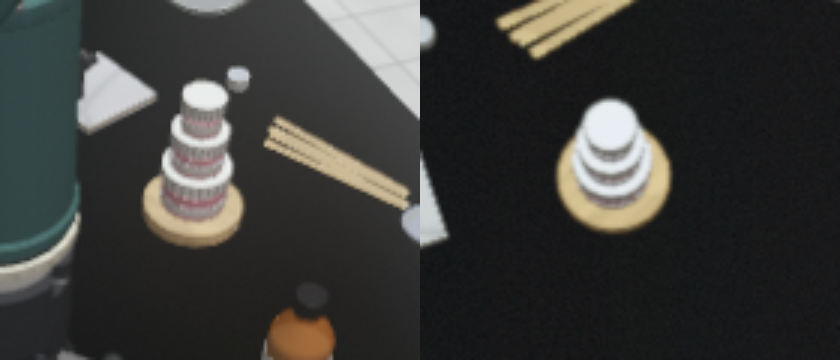

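View pics/w6.png

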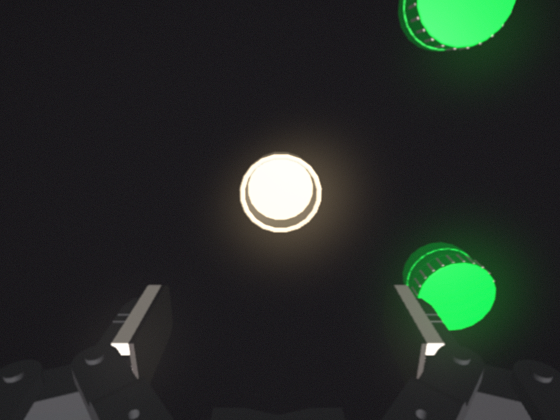

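The stack stands straight with the small jar on top in both views. In the wrist view the dish rim is centred at (281,193), and the green jar at (455,290) is well clear of the right finger. Next I grasp the dish.

Request:
{"op": "servo_tool", "data": {"motion": [{"grip": 0.085, "xyz": [0.02, 0.002, 0.003], "turn": 0}, {"grip": 0.085, "xyz": [0.035, 0, 0], "turn": 0}, {"grip": 0.085, "xyz": [0.035, 0, 0], "turn": 0}, {"grip": 0.085, "xyz": [0.03, 0, 0], "turn": 0}, {"grip": 0.085, "xyz": [0.018, 0, 0], "turn": 0}, {"grip": 0.085, "xyz": [0.01, 0, 0], "turn": 0}, {"grip": 0.085, "xyz": [0.007, 0, 0], "turn": 0}, {"grip": 0.085, "xyz": [0, 0, 0], "turn": 0}]}}

```text
time: 32.25
tcp_pos: [391.3, -294.8, 20.7]
tool_rot: [[-0.0, 0.767, 0.642], [0.0, 0.642, -0.767], [-1.0, -0.0, -0.0]]
ft_force: [0.5, -0.4, -0.4]
grip_width: 84.9
```

Request:
{"op": "servo_tool", "data": {"motion": [{"grip": 0.07, "xyz": [0, 0, 0], "turn": 0}, {"grip": 0.066, "xyz": [0, 0, 0], "turn": 0}, {"grip": 0.06, "xyz": [0, 0, 0], "turn": 0}, {"grip": 0.056, "xyz": [0, 0, 0], "turn": 0}, {"grip": 0.056, "xyz": [0, 0, 0], "turn": 0}, {"grip": 0.056, "xyz": [0, 0, 0], "turn": 0}, {"grip": 0.056, "xyz": [0, 0, 0], "turn": 0}, {"grip": 0.056, "xyz": [0, 0, 0], "turn": 0}]}}

```text
time: 33.05
tcp_pos: [391.7, -295.3, 22.5]
tool_rot: [[0.001, 0.767, 0.642], [-0.002, 0.642, -0.767], [-1.0, -0.0, 0.002]]
ft_force: [-1.0, 1.4, 11.6]
grip_width: 61.7
```

```bash
python3 go.py
```

```text
t 33.05 tcp [ 391.7 -295.3   22.5] grip 61.7 F [-1.   1.4 11.6] jaw deg -50.1 q [-0.79  0.54  1.96 -0.    0.65  0.09]
```

Request:
{"op": "servo_tool", "data": {"motion": [{"grip": 0.056, "xyz": [-0.005, 0, 0], "turn": 0}, {"grip": 0.056, "xyz": [-0.015, 0, 0], "turn": 0}, {"grip": 0.056, "xyz": [-0.03, 0, 0], "turn": 0}, {"grip": 0.056, "xyz": [-0.035, 0, 0], "turn": 0}, {"grip": 0.056, "xyz": [-0.035, 0, 0], "turn": 0}, {"grip": 0.056, "xyz": [-0.035, 0, 0], "turn": 0}, {"grip": 0.056, "xyz": [-0.02, 0, 0], "turn": 0}, {"grip": 0.056, "xyz": [0, 0, 0], "turn": 0}]}}

```text
time: 33.85
tcp_pos: [392.8, -296.3, 199.4]
tool_rot: [[0.005, 0.767, 0.642], [-0.005, 0.642, -0.767], [-1.0, 0.001, 0.007]]
ft_force: [0.8, -0.5, -1.1]
grip_width: 61.5
```

```bash
python3 go.py 653 203.6 180 15; python3 -c "
from h import *
s,c=snap();cv2.imwrite('pics/w7.png',c['frame'][:,:,::-1])"
```

```text
t 33.85 tcp [ 392.8 -296.3  199.4] grip 61.5 F [ 0.8 -0.5 -1.1] jaw deg -50.1 q [-0.79  0.26  1.8  -0.    1.07  0.09]
tool shift total [  18.1  520.4 -216.6] per row / 15.0 [ 0.0012  0.0347 -0.0144]
```

View pics/w7.png

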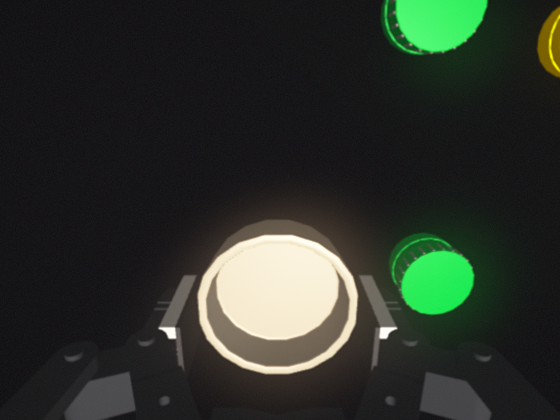

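The dish is held level, with its rim spanning x 198–358 and y 235–374. I get its offset from those points and travel to the tile.

```bash
python3 -c "
from h import *
s,c=pickle.load(open('w.pkl','rb'))
m=(c['frame'].min(2)>120).astype(np.uint8)*1;m[:,:150]=0;m[:,395:]=0
pts=[]
for v in range(255,360,4):
    x=np.where(m[v,190:366])[0]+190; pts+=[(x[0],v),(x[-1],v)]
for u in range(240,320,4):
    y=np.where(m[225:385,u])[0]+225; pts+=[(u,y[0]),(u,y[-1])]
circ_plane(pts,s['tcp_pos'][2]-.5);circ_plane(pts,s['tcp_pos'][2]-.5,31)"
```

```text
circle [ 394.8 -296.2] r 31.0 resid 0.22 offset tool y,z [1.6 1.1]
circle [ 394.8 -296.2] r 31 resid 0.22 offset tool y,z [1.6 1.1]
```

Request:
{"op": "servo_tool", "data": {"motion": [{"grip": 0.056, "xyz": [0, 0.018, -0.007], "turn": 0}, {"grip": 0.056, "xyz": [0, 0.035, -0.0145], "turn": 0}, {"grip": 0.056, "xyz": [0, 0.035, -0.0145], "turn": 0}, {"grip": 0.056, "xyz": [0, 0.035, -0.0145], "turn": 0}, {"grip": 0.056, "xyz": [0, 0.035, -0.0145], "turn": 0}, {"grip": 0.056, "xyz": [0, 0.035, -0.0145], "turn": 0}, {"grip": 0.056, "xyz": [0, 0.035, -0.0145], "turn": 0}, {"grip": 0.056, "xyz": [0, 0.035, -0.0145], "turn": 0}]}}

```text
time: 34.7
tcp_pos: [522.5, -41.1, 194.1]
tool_rot: [[-0.003, 0.767, 0.642], [0.001, 0.642, -0.767], [-1.0, -0.002, -0.002]]
ft_force: [0.9, -0.2, -1.3]
grip_width: 61.6
```

Request:
{"op": "servo_tool", "data": {"motion": [{"grip": 0.056, "xyz": [0, 0.035, -0.0145], "turn": 0}, {"grip": 0.056, "xyz": [0, 0.035, -0.0145], "turn": 0}, {"grip": 0.056, "xyz": [0, 0.035, -0.0145], "turn": 0}, {"grip": 0.056, "xyz": [0, 0.035, -0.0145], "turn": 0}, {"grip": 0.056, "xyz": [0, 0.035, -0.0145], "turn": 0}, {"grip": 0.056, "xyz": [0, 0.035, -0.0145], "turn": 0}, {"grip": 0.056, "xyz": [0, 0.03, -0.0125], "turn": 0}, {"grip": 0.056, "xyz": [0, 0.015, -0.006], "turn": 0}]}}

```text
time: 35.5
tcp_pos: [651.0, 204.1, 193.4]
tool_rot: [[-0.003, 0.766, 0.643], [0.0, 0.643, -0.766], [-1.0, -0.002, -0.002]]
ft_force: [-0.6, 0.2, -0.4]
grip_width: 61.3
```

Request:
{"op": "servo_tool", "data": {"motion": [{"grip": 0.056, "xyz": [0.01, 0, 0], "turn": 0}, {"grip": 0.056, "xyz": [0.02, 0, 0], "turn": 0}, {"grip": 0.056, "xyz": [0.03, 0, 0], "turn": 0}, {"grip": 0.056, "xyz": [0.03, 0, 0], "turn": 0}, {"grip": 0.056, "xyz": [0.02, 0, 0], "turn": 0}, {"grip": 0.056, "xyz": [0.01, 0, 0], "turn": 0}, {"grip": 0.056, "xyz": [0, 0, 0], "turn": 0}, {"grip": 0.056, "xyz": [0, 0, 0], "turn": 0}]}}

```text
time: 36.3
tcp_pos: [651.2, 201.1, 76.2]
tool_rot: [[0.0, 0.767, 0.641], [-0.0, 0.641, -0.767], [-1.0, -0.0, 0.0]]
ft_force: [0.9, 0.2, -0.7]
grip_width: 61.6
```

```bash
python3 go.py 653 203.6 33.5; python3 -c "
from h import *
s,c=snap();cv2.imwrite('pics/w8.png',c['frame'][:,:,::-1])"
```

```text
t 36.3 tcp [651.2 201.1  76.2] grip 61.6 F [ 0.9  0.2 -0.7] jaw deg -50.1 q [ 0.2   0.65  1.48 -0.    1.02  1.07]
tool shift total [42.7  3.  -0.8] per row / 1 [ 0.0427  0.003  -0.0008]
```

View pics/w8.png

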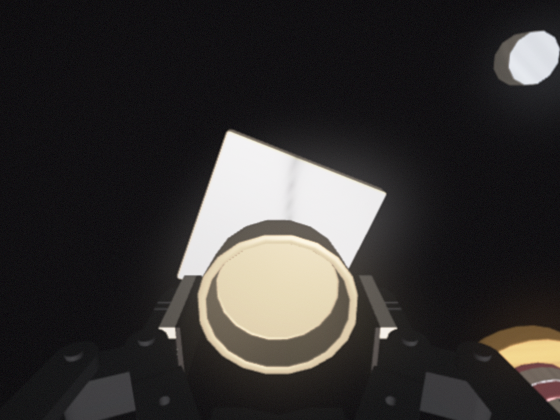

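The dish is over the tile. The tile corners are at about (229,131), (386,193) and (180,277), and I fit its edges to get the centre in this frame.

```bash
python3 -c "
from h import *
s,c=pickle.load(open('w.pkl','rb'));R,t=extr(c,s)
g=c['frame'].min(2)>150
A1=[(u,np.where(g[100:230,u])[0][0]+100) for u in range(238,378,4)]
A2=[(np.where(g[v,150:300])[0][0]+150,v) for v in range(140,270,4)]
A3=[(np.where(g[v,330:420])[0][-1]+330,v) for v in range(200,255,4)]
def pl(p):
    u=cv2.undistortPoints(np.float64(p).reshape(-1,1,2),c['mtx'],np.array(c['dist_coeffs']))[:,0]
    C=-R.T@t;D=np.c_[u,np.ones(len(u))]@R;return (C+D*((10-C[2])/D[:,2])[:,None])[:,:2]
E=[pl(a) for a in(A1,A2,A3)]
c0=np.array([651.,203.])
def res(p):
    a=p[2];n=np.array([np.cos(a),np.sin(a)]);m=np.array([-n[1],n[0]]);h=p[3]
    return np.r_[(E[0]-p[:2])@n-h,(E[1]-p[:2])@m-h,(E[2]-p[:2])@m+h]
for fix in(0,1):
    r=least_squares((lambda q:res([*q,45])) if fix else res,(651,203,.27) if fix else (651,203,.27,45),loss='soft_l1').x
    T=np.array(s['tool_rot']);o=T.T@np.r_[r[:2]-s['tcp_pos'][:2],0];print(r.round(2),'resid',np.abs(res([*r[:3],45 if fix else r[3]])).mean().round(2),'tool y,z',o[1:].round(1))
"
```

```text
[6.5509e+02 2.0281e+02 3.2000e-01 4.4270e+01] resid 0.11 tool y,z [4.1 1.1]
[6.5454e+02 2.0219e+02 3.3000e-01] resid 0.38 tool y,z [3.3 1.2]
```

Wrist gives Δy ≈ +2.2, Δz ≈ 0, and the fixed cameras agree at about +2.4 and −0.8. I lower accordingly.

Request:
{"op": "servo_tool", "data": {"motion": [{"grip": 0.056, "xyz": [0.01, 0.0023, -0.0003], "turn": 0}, {"grip": 0.056, "xyz": [0.012, 0, 0], "turn": 0}, {"grip": 0.056, "xyz": [0.01, 0, 0], "turn": 0}, {"grip": 0.056, "xyz": [0.006, 0, 0], "turn": 0}, {"grip": 0.056, "xyz": [0.002, 0, 0], "turn": 0}, {"grip": 0.056, "xyz": [0.001, 0, 0], "turn": 0}, {"grip": 0.056, "xyz": [0, 0, 0], "turn": 0}, {"grip": 0.056, "xyz": [0, 0, 0], "turn": 0}]}}

```text
time: 37.15
tcp_pos: [653.1, 203.5, 35.3]
tool_rot: [[0.001, 0.767, 0.642], [0.0, 0.642, -0.767], [-1.0, 0.001, 0.0]]
ft_force: [-0.0, 1.2, -1.1]
grip_width: 61.0
```

```bash
python3 go.py 653 203.6 32.5
```

```text
t 37.15 tcp [653.1 203.5  35.3] grip 61.0 F [-0.   1.2 -1.1] jaw deg -50.1 q [ 0.2   0.7   1.49 -0.    0.95  1.08]
tool shift total [ 2.8  0.  -0.1] per row / 1 [ 0.0028  0.     -0.0001]
```

Request:
{"op": "servo_tool", "data": {"motion": [{"grip": 0.056, "xyz": [0.001, 0, 0], "turn": 0}, {"grip": 0.056, "xyz": [0.001, 0, 0], "turn": 0}, {"grip": 0.056, "xyz": [0.0005, 0, 0], "turn": 0}, {"grip": 0.056, "xyz": [0, 0, 0], "turn": 0}, {"grip": 0.056, "xyz": [0, 0, 0], "turn": 0}, {"grip": 0.056, "xyz": [0, 0, 0], "turn": 0}, {"grip": 0.056, "xyz": [0, 0, 0], "turn": 0}, {"grip": 0.056, "xyz": [0, 0, 0], "turn": 0}]}}

```text
time: 37.95
tcp_pos: [652.8, 203.4, 32.7]
tool_rot: [[0.0, 0.767, 0.642], [-0.0, 0.642, -0.767], [-1.0, 0.0, 0.0]]
ft_force: [-1.8, -0.6, 4.4]
grip_width: 61.7
```

```bash
python3 go.py 653 203.6 32.5
```

```text
t 37.95 tcp [652.8 203.4  32.7] grip 61.7 F [-1.8 -0.6  4.4] jaw deg -50.1 q [ 0.2   0.7   1.49 -0.    0.95  1.08]
tool shift total [ 0.2  0.2 -0. ] per row / 1 [ 0.0002  0.0002 -0.    ]
```

Request:
{"op": "servo_tool", "data": {"motion": [{"grip": 0.064, "xyz": [0, 0, 0], "turn": 0}, {"grip": 0.068, "xyz": [0, 0, 0], "turn": 0}, {"grip": 0.074, "xyz": [0, 0, 0], "turn": 0}, {"grip": 0.08, "xyz": [0, 0, 0], "turn": 0}, {"grip": 0.085, "xyz": [0, 0, 0], "turn": 0}, {"grip": 0.085, "xyz": [0, 0, 0], "turn": 0}, {"grip": 0.085, "xyz": [0, 0, 0], "turn": 0}, {"grip": 0.085, "xyz": [0, 0, 0], "turn": 0}]}}

```text
time: 38.75
tcp_pos: [652.8, 203.4, 32.5]
tool_rot: [[0.0, 0.767, 0.642], [-0.0, 0.642, -0.767], [-1.0, -0.0, 0.0]]
ft_force: [0.3, -0.7, -0.9]
grip_width: 85.2
```

Request:
{"op": "servo_tool", "data": {"motion": [{"grip": 0.085, "xyz": [-0.01, 0, 0], "turn": 0}, {"grip": 0.085, "xyz": [-0.02, 0, 0], "turn": 0}, {"grip": 0.085, "xyz": [-0.03, 0, 0], "turn": 0}, {"grip": 0.085, "xyz": [-0.04, 0, 0], "turn": 0}, {"grip": 0.085, "xyz": [-0.04, 0, 0], "turn": 0}, {"grip": 0.085, "xyz": [-0.03, 0, 0], "turn": 0}, {"grip": 0.085, "xyz": [0, 0, 0], "turn": 0}, {"grip": 0.085, "xyz": [0, 0, 0], "turn": 0}]}}

```text
time: 39.55
tcp_pos: [653.2, 203.5, 203.9]
tool_rot: [[0.002, 0.767, 0.642], [0.0, 0.642, -0.767], [-1.0, 0.002, 0.001]]
ft_force: [-0.2, -0.2, 0.3]
grip_width: 85.2
```

```bash
python3 go.py 380.8 276 190 8; python3 -c "
from h import *
s,c=snap();R,t=extr(c,s);print(proj([[653,203.6,32]],c,R,t));cv2.imwrite('pics/w9.png',c['frame'][:,:,::-1])"
```

```text
t 39.55 tcp [653.2 203.5 203.9] grip 85.2 F [-0.2 -0.2  0.3] jaw deg -50.1 q [ 0.2   0.51  1.36 -0.    1.26  1.08]
tool shift total [  13.3 -162.4 -230.4] per row / 8.0 [ 0.0017 -0.0203 -0.0288]
[[275.47503586 191.01133917]]
```

View pics/w9.png

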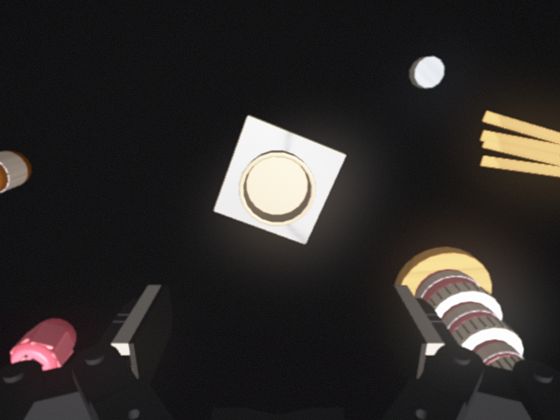

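The dish is on the tile: rim centre (277,188), tile corners (248,116), (346,155), (307,244), (214,211). I compare the centres and move to the soap.

```bash
python3 -c "
from h import *
s,c=pickle.load(open('w.pkl','rb'));R,t=extr(c,s)
def pl(p,z):
    u=cv2.undistortPoints(np.float64(p).reshape(-1,1,2),c['mtx'],np.array(c['dist_coeffs']))[:,0]
    C=-R.T@t;D=np.c_[u,np.ones(len(u))]@R;return (C+D*((z-C[2])/D[:,2])[:,None])[:,:2]
g=c['frame'].min(2);m=((g>150)).astype(np.uint8);m[:100]=0;m[260:]=0;m[:,:200]=0;m[:,360:]=0
k=max(cv2.findContours(m,cv2.RETR_EXTERNAL,cv2.CHAIN_APPROX_NONE)[0],key=cv2.contourArea);h=cv2.convexHull(k)
b=cv2.minAreaRect(np.float32(pl(h.astype(float),10)));print('tile',b)
# rim: beige (R-B) outer edge in bottom & sides
f=c['frame'].astype(int);q=((f[:,:,0]-f[:,:,2])>18)&(f[:,:,0]>150)
q[:140]=0;q[240:]=0;q[:,:225]=0;q[:,330:]=0
q=cv2.morphologyEx(q.astype(np.uint8),cv2.MORPH_OPEN,np.ones((2,2),np.uint8))
ys,xs=np.where(q);print(xs.min(),xs.max(),ys.min(),ys.max())
hh=cv2.convexHull(np.c_[xs,ys].astype(np.int32))[:,0]
circ_plane(hh,32)"
```

```text
tile ((654.8486938476562, 202.5810546875), (89.70150756835938, 89.65100860595703), 18.439746856689453)
240 316 153 226
circle [654.4 202.3] r 31.5 resid 0.16 offset tool y,z [0.1 1.7]
```

Request:
{"op": "servo_tool", "data": {"motion": [{"grip": 0.085, "xyz": [0, -0.01, -0.015], "turn": 0}, {"grip": 0.085, "xyz": [0, -0.022, -0.031], "turn": 0}, {"grip": 0.085, "xyz": [0, -0.022, -0.031], "turn": 0}, {"grip": 0.085, "xyz": [0, -0.022, -0.031], "turn": 0}, {"grip": 0.085, "xyz": [0, -0.022, -0.031], "turn": 0}, {"grip": 0.085, "xyz": [0, -0.022, -0.031], "turn": 0}, {"grip": 0.085, "xyz": [0, -0.022, -0.031], "turn": 0}, {"grip": 0.085, "xyz": [0, -0.02, -0.028], "turn": 0}]}}

```text
time: 40.4
tcp_pos: [378.4, 274.5, 200.8]
tool_rot: [[-0.004, 0.767, 0.642], [-0.002, 0.642, -0.767], [-1.0, -0.004, -0.001]]
ft_force: [-0.7, -0.3, -0.3]
grip_width: 84.5
```

Request:
{"op": "servo_tool", "data": {"motion": [{"grip": 0.085, "xyz": [0, 0, 0], "turn": 0}, {"grip": 0.085, "xyz": [0, 0, 0], "turn": 0}, {"grip": 0.085, "xyz": [0, 0, 0], "turn": 0}, {"grip": 0.085, "xyz": [0, 0, 0], "turn": 0}, {"grip": 0.085, "xyz": [0, 0, 0], "turn": 0}, {"grip": 0.085, "xyz": [0, 0, 0], "turn": 0}, {"grip": 0.085, "xyz": [0, 0, 0], "turn": 0}, {"grip": 0.085, "xyz": [0, 0, 0], "turn": 0}]}}

```text
time: 41.2
tcp_pos: [381.7, 275.0, 202.4]
tool_rot: [[-0.0, 0.767, 0.642], [-0.0, 0.642, -0.767], [-1.0, -0.0, 0.0]]
ft_force: [-0.5, -1.1, 0.5]
grip_width: 85.0
```

```bash
python3 go.py 380.8 275.9 37; python3 -c "
from h import *
s,c=snap();R,t=extr(c,s);uv=proj([[380.8,275.9,40]],c,R,t)[0];print(uv)
f=c['frame'].astype(int);m=(f.max(2)>90).astype(np.uint8);m[:,:170]=0;m[:,390:]=0;m[300:]=0
k=max(cv2.findContours(m,cv2.RETR_EXTERNAL,cv2.CHAIN_APPROX_NONE)[0],key=cv2.contourArea);h=cv2.convexHull(k);M=cv2.moments(h);ce=np.array([M['m10'],M['m01']])/M['m00']
x,_=locate('rose_soap',[(c,R,t,ce)],0,(381,276));a=hullc(proj(model('rose_soap',*x),c,R,t))[1];print(ce,M['m00'],a,x.round(1))
cv2.imwrite('pics/w10.png',c['frame'][:,:,::-1])"
```

```text
t 41.2 tcp [381.7 275.  202.4] grip 85.0 F [-0.5 -1.1  0.5] jaw deg -50.1 q [ 0.48  0.23  1.84 -0.    1.08  1.35]
tool shift total [ 1.654e+02 -1.000e-01 -1.300e+00] per row / 1 [ 1.654e-01 -1.000e-04 -1.300e-03]
[274.30808483 193.91971535]
[279.5 149.5] 65481.0 2664.612192668603 [409.5 294.5]
```

The dish and tile centres agree within 0.5 mm. I redo the soap mask by colour.

```bash
python3 -c "
from h import *
s,c=pickle.load(open('w.pkl','rb'));R,t=extr(c,s)
f=c['frame'].astype(int);m=((f[:,:,0]-f[:,:,1])>40).astype(np.uint8);m[:100]=0;m[290:]=0
k=max(cv2.findContours(m,cv2.RETR_EXTERNAL,cv2.CHAIN_APPROX_NONE)[0],key=cv2.contourArea);h=cv2.convexHull(k);print(cv2.boundingRect(h));M=cv2.moments(h);ce=np.array([M['m10'],M['m01']])/M['m00']
x,_=locate('rose_soap',[(c,R,t,ce)],0,(381,276));a=hullc(proj(model('rose_soap',*x),c,R,t))[1];print(ce,M['m00'],a,x.round(1))"
python3 go.py 380.8 275.9 37
```

```text
(242, 158, 96, 91)
[288.90805869 202.08442085] 6781.5 2580.1125172786415 [380.6 260.1]
t 41.25 tcp [381.6 275.  202.4] grip 85.2 F [-0.1  0.  -0.1] jaw deg -50.1 q [ 0.48  0.23  1.84 -0.    1.08  1.35]
tool shift total [ 1.654e+02 -1.000e-01 -1.200e+00] per row / 1 [ 1.654e-01 -1.000e-04 -1.200e-03]
```

The mask area is far too large, so I'll look at the picture.

View pics/w10.png

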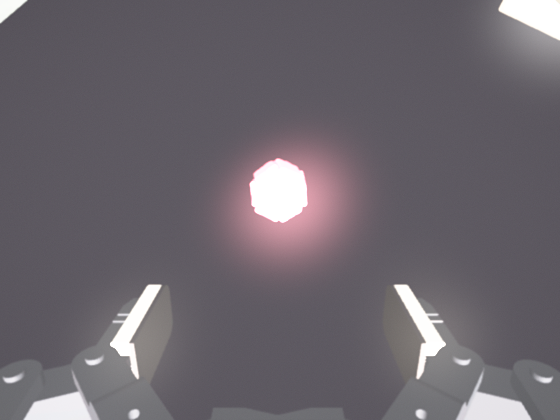

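The exposure is high, and the soap is the bright lump at (279,190), about 58 px wide, with a halo that spoiled the mask. I refit with a brightness mask.

```bash
python3 -c "
from h import *
s,c=pickle.load(open('w.pkl','rb'));R,t=extr(c,s)
f=c['frame'].astype(int)
for th in(180,210,235):
    m=(f[:,:,1]>th).astype(np.uint8);n,l,st,ce=cv2.connectedComponentsWithStats(m);k=l[190,279]
    x,_=locate('rose_soap',[(c,R,t,ce[k])],0,(381,276));a=hullc(proj(model('rose_soap',*x),c,R,t))[1]
    o=np.array(s['tool_rot']).T@np.r_[x-s['tcp_pos'][:2],0];print(th,st[k],ce[k],a,x.round(1),o[1:].round(1))"
```

```text
180 [ 250  159   58   64 2835] [278.44656085 190.72345679] 2596.428957610391 [382.7 273.1] [-0.5  2.1]
210 [ 250  159   58   64 2779] [278.4991004  190.76286434] 2596.362338266219 [382.7 273.1] [-0.5  2.1]
235 [ 250  159   57   63 2712] [278.52175516 190.93473451] 2596.0773762629833 [382.6 273. ] [-0.6  2.1]
```

Wrist and fixed cameras agree within about 2 mm, and the jaws take up the rest, so I go straight down.

Request:
{"op": "servo_tool", "data": {"motion": [{"grip": 0.085, "xyz": [0.02, 0, 0], "turn": 0}, {"grip": 0.085, "xyz": [0.035, 0, 0], "turn": 0}, {"grip": 0.085, "xyz": [0.035, 0, 0], "turn": 0}, {"grip": 0.085, "xyz": [0.035, 0, 0], "turn": 0}, {"grip": 0.085, "xyz": [0.02, 0, 0], "turn": 0}, {"grip": 0.08, "xyz": [0.015, 0, 0], "turn": 0}, {"grip": 0.075, "xyz": [0.005, 0, 0], "turn": 0}, {"grip": 0.07, "xyz": [0, 0, 0], "turn": 0}]}}

```text
time: 42.05
tcp_pos: [381.2, 274.9, 37.0]
tool_rot: [[-0.001, 0.767, 0.642], [-0.001, 0.642, -0.767], [-1.0, -0.001, -0.0]]
ft_force: [-0.1, -0.1, 0.9]
grip_width: 69.9
```

Request:
{"op": "servo_tool", "data": {"motion": [{"grip": 0.06, "xyz": [0, 0, 0], "turn": 0}, {"grip": 0.055, "xyz": [0, 0, 0], "turn": 0}, {"grip": 0.05, "xyz": [0, 0, 0], "turn": 0}, {"grip": 0.046, "xyz": [0, 0, 0], "turn": 0}, {"grip": 0.042, "xyz": [0, 0, 0], "turn": 0}, {"grip": 0.037, "xyz": [0, 0, 0], "turn": 0}, {"grip": 0.037, "xyz": [0, 0, 0], "turn": 0}, {"grip": 0.037, "xyz": [0, 0, 0], "turn": 0}], "newtons": 30}}

```text
time: 42.85
tcp_pos: [381.9, 275.2, 38.1]
tool_rot: [[0.001, 0.767, 0.642], [0.0, 0.642, -0.767], [-1.0, 0.001, 0.0]]
ft_force: [-0.2, -0.4, 8.3]
grip_width: 42.2
```

```bash
python3 go.py
```

```text
t 42.85 tcp [381.9 275.2  38.1] grip 42.2 F [-0.2 -0.4  8.3] jaw deg -50.1 q [ 0.48  0.49  1.99 -0.    0.66  1.35]
```

Request:
{"op": "servo_tool", "data": {"motion": [{"grip": 0.037, "xyz": [-0.005, 0, 0], "turn": 0}, {"grip": 0.037, "xyz": [-0.02, 0, 0], "turn": 0}, {"grip": 0.037, "xyz": [-0.03, 0, 0], "turn": 0}, {"grip": 0.037, "xyz": [-0.035, 0, 0], "turn": 0}, {"grip": 0.037, "xyz": [-0.035, 0, 0], "turn": 0}, {"grip": 0.037, "xyz": [-0.025, 0, 0], "turn": 0}, {"grip": 0.037, "xyz": [0, 0, 0], "turn": 0}, {"grip": 0.037, "xyz": [0, 0, 0], "turn": 0}]}}

```text
time: 43.65
tcp_pos: [381.5, 275.1, 187.8]
tool_rot: [[0.001, 0.767, 0.642], [0.0, 0.642, -0.767], [-1.0, 0.001, 0.0]]
ft_force: [-1.1, 0.0, -0.9]
grip_width: 41.7
```

```bash
python3 go.py 653 203.6 190; python3 -c "
from h import *
s,c=snap();R,t=extr(c,s);f=c['frame'].astype(int)
m=((f[:,:,0]-f[:,:,1]>40)|(f[:,:,1]>215)).astype(np.uint8);n,l,st,ce=cv2.connectedComponentsWithStats(m);k=l[325,278];print(st[k],ce[k])
print('pred box',[ (p.min(0).round(),p.max(0).round()) for p in [proj(model('rose_soap',*s['tcp_pos'][:2],s['tcp_pos'][2]-38.1),c,R,t)]])
cv2.imwrite('pics/w11.png',c['frame'][150:420,120:440,::-1])"
```

```text
t 43.65 tcp [381.5 275.1 187.8] grip 41.7 F [-1.1  0.  -0.9] jaw deg -50.1 q [ 0.48  0.24  1.86 -0.    1.04  1.35]
tool shift total [ -2.  162.3 229.1] per row / 1 [-0.002   0.1623  0.2291]
[  193   228   170   165 19300] [281.32549223 310.61352332]
pred box [(array([218., 231.]), array([331., 365.]))]
```

View pics/w11.png

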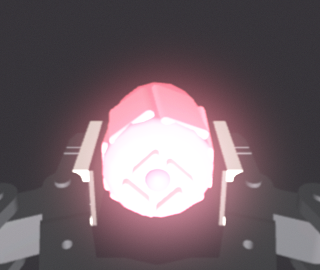

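The soap is held upright, silhouette x 223–334 and y 233–367, within about 1.5 mm of the prediction. I carry it over the dish, with the TCP target at (654,204).

Request:
{"op": "servo_tool", "data": {"motion": [{"grip": 0.037, "xyz": [0, 0.011, 0.015], "turn": 0}, {"grip": 0.037, "xyz": [0, 0.022, 0.031], "turn": 0}, {"grip": 0.037, "xyz": [0, 0.025, 0.035], "turn": 0}, {"grip": 0.037, "xyz": [0, 0.025, 0.035], "turn": 0}, {"grip": 0.037, "xyz": [0, 0.025, 0.035], "turn": 0}, {"grip": 0.037, "xyz": [0, 0.025, 0.035], "turn": 0}, {"grip": 0.037, "xyz": [0, 0.02, 0.028], "turn": 0}, {"grip": 0.037, "xyz": [0, 0.0105, 0.0155], "turn": 0}]}}

```text
time: 44.5
tcp_pos: [657.7, 201.9, 185.0]
tool_rot: [[-0.001, 0.768, 0.641], [-0.001, 0.641, -0.768], [-1.0, -0.001, 0.0]]
ft_force: [0.3, -0.1, -0.8]
grip_width: 41.8
```

Request:
{"op": "servo_tool", "data": {"motion": [{"grip": 0.037, "xyz": [0.01, 0, 0], "turn": 0}, {"grip": 0.037, "xyz": [0.02, 0, 0], "turn": 0}, {"grip": 0.037, "xyz": [0.03, 0, 0], "turn": 0}, {"grip": 0.037, "xyz": [0.02, 0, 0], "turn": 0}, {"grip": 0.037, "xyz": [0.015, 0, 0], "turn": 0}, {"grip": 0.037, "xyz": [0.005, 0, 0], "turn": 0}, {"grip": 0.037, "xyz": [0, 0, 0], "turn": 0}, {"grip": 0.037, "xyz": [0, 0, 0], "turn": 0}]}}

```text
time: 45.3
tcp_pos: [654.8, 204.2, 88.1]
tool_rot: [[0.001, 0.767, 0.642], [0.0, 0.642, -0.767], [-1.0, 0.001, 0.001]]
ft_force: [1.2, -0.5, -0.2]
grip_width: 41.8
```

```bash
python3 go.py 654 204 54.1
```

```text
t 45.3 tcp [654.8 204.2  88.1] grip 41.8 F [ 1.2 -0.5 -0.2] jaw deg -50.1 q [ 0.2   0.64  1.46 -0.    1.04  1.08]
tool shift total [34.  -0.7 -0.4] per row / 1 [ 0.034  -0.0007 -0.0004]
```

Request:
{"op": "servo_tool", "data": {"motion": [{"grip": 0.037, "xyz": [0.008, -0.0005, -0.0005], "turn": 0}, {"grip": 0.037, "xyz": [0.01, 0, 0], "turn": 0}, {"grip": 0.037, "xyz": [0.008, 0, 0], "turn": 0}, {"grip": 0.037, "xyz": [0.004, 0, 0], "turn": 0}, {"grip": 0.037, "xyz": [0.002, 0, 0], "turn": 0}, {"grip": 0.037, "xyz": [0.001, 0, 0], "turn": 0}, {"grip": 0.037, "xyz": [0, 0, 0], "turn": 0}, {"grip": 0.037, "xyz": [0, 0, 0], "turn": 0}]}}

```text
time: 46.1
tcp_pos: [653.9, 204.1, 54.7]
tool_rot: [[0.001, 0.767, 0.642], [0.0, 0.642, -0.767], [-1.0, 0.001, 0.0]]
ft_force: [-1.2, -0.6, -1.2]
grip_width: 41.8
```

```bash
python3 go.py 654 204 54.1
```

```text
t 46.1 tcp [653.9 204.1  54.7] grip 41.8 F [-1.2 -0.6 -1.2] jaw deg -50.1 q [ 0.2   0.68  1.48 -0.    0.98  1.08]
tool shift total [0.6 0.  0.1] per row / 1 [0.0006 0.     0.0001]
```

Request:
{"op": "servo_tool", "data": {"motion": [{"grip": 0.037, "xyz": [0.0005, 0, 0], "turn": 0}, {"grip": 0.037, "xyz": [0.0005, 0, 0], "turn": 0}, {"grip": 0.037, "xyz": [0.0005, 0, 0], "turn": 0}, {"grip": 0.037, "xyz": [0, 0, 0], "turn": 0}, {"grip": 0.037, "xyz": [0, 0, 0], "turn": 0}, {"grip": 0.037, "xyz": [0, 0, 0], "turn": 0}, {"grip": 0.037, "xyz": [0, 0, 0], "turn": 0}, {"grip": 0.037, "xyz": [0, 0, 0], "turn": 0}]}}

```text
time: 46.9
tcp_pos: [654.0, 204.2, 54.2]
tool_rot: [[0.001, 0.767, 0.642], [0.0, 0.642, -0.767], [-1.0, 0.001, 0.001]]
ft_force: [-2.3, -0.9, 8.3]
grip_width: 42.2
```

```bash
python3 go.py 654 204 54.1
```

```text
t 46.9 tcp [654.  204.2  54.2] grip 42.2 F [-2.3 -0.9  8.3] jaw deg -50.1 q [ 0.2   0.68  1.48 -0.    0.98  1.08]
tool shift total [ 0.1 -0.1  0.1] per row / 1 [ 0.0001 -0.0001  0.0001]
```

Contact is at the expected height, so I release, rise, and back off towards the robot to free the cameras' view.

Request:
{"op": "servo_tool", "data": {"motion": [{"grip": 0.044, "xyz": [0, 0, 0], "turn": 0}, {"grip": 0.047, "xyz": [0, 0, 0], "turn": 0}, {"grip": 0.052, "xyz": [0, 0, 0], "turn": 0}, {"grip": 0.06, "xyz": [0, 0, 0], "turn": 0}, {"grip": 0.07, "xyz": [0, 0, 0], "turn": 0}, {"grip": 0.08, "xyz": [0, 0, 0], "turn": 0}, {"grip": 0.085, "xyz": [0, 0, 0], "turn": 0}, {"grip": 0.085, "xyz": [0, 0, 0], "turn": 0}]}}

```text
time: 47.7
tcp_pos: [653.5, 204.1, 52.9]
tool_rot: [[-0.0, 0.767, 0.642], [-0.0, 0.642, -0.767], [-1.0, -0.0, 0.0]]
ft_force: [0.5, -0.3, -0.2]
grip_width: 85.4
```

Request:
{"op": "servo_tool", "data": {"motion": [{"grip": 0.085, "xyz": [-0.01, 0, 0], "turn": 0}, {"grip": 0.085, "xyz": [-0.02, 0, 0], "turn": 0}, {"grip": 0.085, "xyz": [-0.03, 0, 0], "turn": 0}, {"grip": 0.085, "xyz": [-0.04, 0, 0], "turn": 0}, {"grip": 0.085, "xyz": [-0.04, 0, 0], "turn": 0}, {"grip": 0.085, "xyz": [-0.04, 0, 0], "turn": 0}, {"grip": 0.085, "xyz": [-0.01, 0, 0], "turn": 0}, {"grip": 0.085, "xyz": [0, 0, 0], "turn": 0}]}}

```text
time: 48.5
tcp_pos: [654.9, 204.4, 246.2]
tool_rot: [[0.005, 0.767, 0.642], [0.001, 0.642, -0.767], [-1.0, 0.005, 0.003]]
ft_force: [0.3, 0.2, -0.7]
grip_width: 85.0
```

Request:
{"op": "servo_tool", "data": {"motion": [{"grip": 0.085, "xyz": [0, -0.02, -0.025], "turn": 0}, {"grip": 0.085, "xyz": [0, -0.02, -0.035], "turn": 0}, {"grip": 0.085, "xyz": [0, -0.02, -0.035], "turn": 0}, {"grip": 0.085, "xyz": [0, -0.02, -0.035], "turn": 0}, {"grip": 0.085, "xyz": [0, -0.02, -0.035], "turn": 0}, {"grip": 0.085, "xyz": [0, -0.015, -0.035], "turn": 0}, {"grip": 0.085, "xyz": [0, 0, -0.02], "turn": 0}, {"grip": 0.085, "xyz": [0, 0, 0], "turn": 0}]}}

```text
time: 49.3
tcp_pos: [420.8, 299.6, 241.2]
tool_rot: [[-0.004, 0.765, 0.644], [-0.001, 0.644, -0.765], [-1.0, -0.004, -0.002]]
ft_force: [0.6, -0.1, 0.0]
grip_width: 85.0
```

```bash
python3 go.py; python3 -c "
from h import *
d={n:robot.capture(n) for n in('top','side')};d0=pickle.load(open('cams.pkl','rb'));pickle.dump(d,open('c4.pkl','wb'))
for n,b in(('amber',(340,158)),('dropper',(97,216))):
    for D in(d0,d):
        ce,s=comp(D['top'],b,65);print(n,ce.round(1),s[4])
# soap in dish: pink mask centroid, both cameras
obs=[]
for n in d:
    c=d[n];R,t=extr(c);uv=proj([[653,204,45]],c,R,t)[0].astype(int);f=c['frame'].astype(int);m=((f[:,:,0]-f[:,:,1])>45).astype(np.uint8)
    k,l,st,ce=cv2.connectedComponentsWithStats(m);j=l[uv[1],uv[0]];print(n,uv,st[j],ce[j].round(1), proj([[653,203.6,40]],c,R,t).round(1))
t=cv2.resize(d['top']['frame'][90:210,130:290],None,fx=2.5,fy=2.5);s=cv2.resize(d['side']['frame'][110:230,250:410],None,fx=2.5,fy=2.5);cv2.imwrite('pics/fin.png',np.hstack([t,s])[:,:,::-1])"
```

```text
t 49.3 tcp [420.8 299.6 241.2] grip 85.0 F [ 0.6 -0.1  0. ] jaw deg -49.9 q [0.48 0.25 1.69 0.   1.2  1.36]
amber [345.  150.6] 532
amber [345.  150.7] 533
dropper [ 94.1 214.2] 188
dropper [ 96.5 213.2] 251
top [171 152] [162 143  20  20 297] [171.8 152.8] [[172.4 153. ]]
side [301 149] [294 141  16  18 197] [301.7 149.3] [[301.4 150.6]]
```

View pics/fin.png

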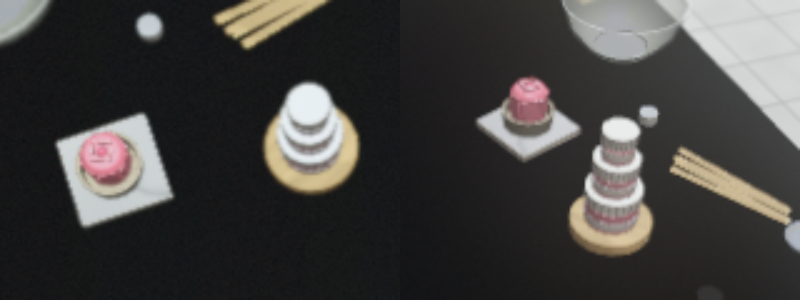

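Both displays stand upright and centred: the soap sits in the dish on the tile, and the three-jar tower on the riser. The dropper's mask centroid shifted by 2 px between pictures, so I check it in the side camera and also fit the small jar's lid.

```bash
python3 -c "
from h import *
d=pickle.load(open('c4.pkl','rb'));d0=pickle.load(open('cams.pkl','rb'))
for n,b in(('side',(225,112,255,145)),('top',(80,200,108,226))):
    u0,v0,u1,v1=b;A,B=[cv2.cvtColor(D[n]['frame'][v0:v1,u0:u1],cv2.COLOR_RGB2GRAY).astype(np.float32) for D in(d0,d)]
    print(n,'diff mean/max',np.abs(A-B).mean(),np.abs(A-B).max(),'shift',cv2.phaseCorrelate(A,B))
# lids of the stack from top+side, bright top-face: silhouettes of whole stack vs. model
for n in d:
    c=d[n];R,t=extr(c);f=c['frame'].astype(int);w=(f.min(2)>95)
    P=np.vstack([model('jar_large',672.2,11,15),model('jar_medium',672.2,11,59),model('jar_small',672.2,11,99)])
    for nm,z,r in(('jar_small',99,19),('jar_medium',59,25),('jar_large',15,31)):
        p=proj(model(nm,672.2,11,z),c,R,t);v=int(round(proj([[672.2,11,z+PROF[nm][1][1]]],c,R,t)[0][1]));u=proj([[672.2,11,z+PROF[nm][1][1]]],c,R,t)[0][0]
        x=np.where(w[v,int(u)-25:int(u)+25])[0]+int(u)-25;print(n,nm,'row',v,'seen mid',(x[0]+x[-1])/2,'pred',u.round(1),'w',x[-1]-x[0]+1)
"
```

```text
side diff mean/max 2.319192 6.0 shift ((0.04987136840218831, 0.032383178248682754), 0.9802913345672466)
top diff mean/max 18.625 136.0 shift ((-0.6386465054854629, 0.41228823971396267), 0.44321514000127343)
top jar_small row 130 seen mid 253.0 pred 252.9 w 19
top jar_medium row 135 seen mid 254.0 pred 253.3 w 25
top jar_large row 141 seen mid 254.0 pred 253.7 w 33
side jar_small row 161 seen mid 329.0 pred 338.9 w 33
side jar_medium row 172 seen mid 344.0 pred 337.4 w 35
side jar_large row 184 seen mid 335.5 pred 335.9 w 24
```

The side camera shows the dropper unmoved (0.05 px), so the top-view difference comes from the arm being in that patch. The tower lines up in the top view within about 1 px. Handing in.

```bash
python3 -c "
from workcell import robot
print(robot.job_done(), robot.state()['time'])"
```

```text
the job is handed in; nothing more can be done
the job is handed in; nothing more can be done
```

The counter display is set up and handed in at about 49 s of the 144 s allowed. The large, medium and small jars are stacked upright on the riser, and the soap dish is on the marble tile with the rose soap upright inside it. `job_done` gives no verdict, so these are my own checks.

**Checks that passed**
- **Centring:** the wrist camera put the large jar and the dish each within about 0.5 mm of what carries them. The medium jar was within about 0.7 mm of the large one.
- **Final view:** the jar lids lined up within about 1 px (roughly 2 mm) in the top view. The soap was within about 1.5 px of the tile centre in both fixed views. Everything stood upright.
- **Amber bottle:** unmoved in the top view.
- **Gripper:** open and clear of everything at hand-in.

**Checks that disagreed or fell short**
- **Dropper bottle:** the top-view measurement shifted by about 2 px. I think the arm was in that part of the picture, because the side camera shows the bottle unmoved (0.05 px).
- **Jar lids from the side:** the fit did not work for the small and medium jars, probably because other bright things shared the same image rows. For those I relied on the top view and on looking at the final picture.
- **Small jar and soap:** I did not measure either with the wrist camera after release, only in the fixed views.
- **Soap before pickup:** two masks failed because of glare. A brightness mask then placed it within about 2–3 mm of the fixed-camera position.

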